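# Nip up the blow-off nozzle's compression nut on the leather bench's air manifold

## Robot

A 7-joint arm with a two-finger parallel gripper is mounted at the origin on the work surface. World frame = base frame: x ahead of the robot, y to its left, z up, the work surface at z = 0. Lengths are in mm, angles in rad, forces in N, time in s.
With the tool pointing down it reaches from about 400 to 850 mm from the base axis. Payload 4.5 kg.
Tool frame: the origin (TCP) lies at the very end of the fingers, on their centre line; the grasp point (between the pads) lies 19 mm behind it (pinch_z is the z of the grasp point in the tool frame, in mm); z points along the fingers, y is the line along which they close (so a half turn about z gives the same grasp; the last joint's range is limited). The gripper opens to 88 mm and grips with 3 to 60 N. Pads are 18 mm wide; open, the fingers measure 123 mm over their backs; the gripper's body (75 mm by 187 mm) begins 45 mm behind the grasp point.
Start: joints at [1.153, 0.689, -0.195, 1.565, 0.157, 0.902, -0.215], TCP at [272.897, -562.3, 238.743] pointing down, gripper open.
Joint ranges: [-3.01, 3.01], [-0.46, 2.08], [-1.47, 1.51], [0.13, 2.56], [-1, 4.14], [0.04, 2.09], [-2.66, 2.66]. Speed limits (rad/s): [2.57, 2.57, 3.14, 3.14, 3.14, 3.14, 3.14].

## Interface

Orientations are given as a 3x3 rotation matrix whose columns are the frame's x, y, z axes.
In Python, from cell import read_state, capture, camera_params, finish_job, pinch_z gives the robot as it stands. The module is installed in compiled form; this text tells all that it offers.
- The arm moves only by the tool step_arm, never from a script. Its argument "increments" is a list of rows, each an object of numbers: "grip": the closure, from -1 (fully open) to 1 (shut); "x", "y", "z": the shift along the tool's x, y, z normalised to -1 to 1, where 1 is 200 mm; "rx", "ry", "rz": the turn, a rotation vector about the tool's x, y, z normalised to -1 to 1, where 1 is pi rad. In form: [{"grip": .., "x": .., "y": .., "z": .., "rx": .., "ry": .., "rz": ..}, ...]. A call has 1 to 8 rows; each row is the pose to reach, as a shift and turn from the pose commanded when the call began, along the tool's axes at that moment, turning the shorter way round; what a row does not reach only later rows make up. A row lasts 1/10 s, in which the tool goes at most 50 mm and 8.59 degrees, less where a joint would pass 70% of its speed; a pose out of reach is approached as far as the arm can. A call with a number of a shift or a turn outside -1 to 1 is refused whole. A call with a gripper value outside its range is refused whole. The fingers move at their own pace and stop on an object; the grip force is fixed at half the most. Time passes only in rows, so rows that repeat a pose let the fingers close. It gives the time, the measured TCP pose, the force, the opening and the grip force at its end, in the units of the state.
- read_state(): the state, without advancing time (a new reading comes with each control period).
- capture(name): name is "scene" or "top"; returns (picture, depth): 400x640x3 uint8, blue, green, red; 400x640 float32, mm along the optical axis (not along the pixel's ray), 0 where there is no reading.
- camera_params(name): a dict with "mtx" (3x3 intrinsics, pixels), "k1" (the pictures are not rectified: a ray, as slopes to the right and down, at radius r is drawn at 1 + k1 r^2 times it, then the intrinsics apply), "T" (4x4, takes a point from camera to world coordinates). Camera axes: x right, y down, z forward; pixel columns grow to the right and rows downward; lengths in mm; the calibration is good to about 2 mm. A picture is of the moment at which its call begins. camera_params takes no time and is no camera call.
- finish_job(): hands the job in; it is judged then, once.
The state is a dict: "time_s": time; "q": joint angles; "joint_vel": joint speeds; "effort": joint torques, N m; "position": TCP position; "tool_rot": TCP orientation; "force": force on the tool from outside, world axes, zero at the start; "ft_torque": the same for the moment, N m; "gripper_width": finger opening in mm; "grasp_force": force on a finger pad.
Only numpy, scipy, OpenCV 4.12 (cv2) and the standard library are available. Lean on these libraries where they do the work, as an engineer would, in place of code of your own. Each camera call takes 0.05 s, during which the arm holds its last target. There are 200 camera calls.

## Task

The blow-off nozzle on the bench's air manifold has a loose brass compression nut. Run the nut down clockwise with the fingers until it is finger-tight and no further, then take the large wrench that fits it and turn the nut a quarter turn more, without leaning on the thin nozzle. Finally lay the wrench back down flat on the bench, clear of the manifold, without dropping it, and leave the other things on the bench where they are.

Things in the scene. Friction and masses are not known exactly. Their poses are not given: they have to be found in the camera images.
- manifold: aluminium block 90 x 70 x 28 mm fixed to the bench. Origin under its centre, z up. On its vertical centre line, in heights above the bench: round brass neck 25 mm across up to 46 mm, thin steel collar 27 mm across at 41 to 45 mm, nut from 45 to 69 mm, nozzle from 70 to 94 mm.
- nut: brass hexagon nut on the manifold, 30 mm across flats, 34.6 mm across corners, 24 mm tall, axis vertical. Origin on the axis at its underside; z up. Its own +-x axis is square to one pair of flats, the other flats follow at 60 degree steps. Tightens clockwise seen from above and stays where it is left.
- nut_grip (a point): middle of the nut, 12 mm above its underside: pinch it here or higher on any two opposite flats, from above. At the start the nut is 0.7 to 1.3 rad short of finger-tight and turns against about 0.12 N m; at finger-tight it meets the ferrule sharply and more turning takes about 0.75 N m (feel it as a jump in torque).
- ferrule_top (a point): centre of the top of the small steel ferrule ring (16 mm across) that shows around the foot of the nozzle, 2 mm proud of the nut: 73 mm above the bench when finger-tight. The nut presses it down 2 mm a turn, so it starts 0.2 to 0.4 mm higher, too little to see.
- collar (a joint): turn of the nut and the ferrule collar under it past finger-tight, in rad, clockwise positive: stays 0 while the nut runs freely, 1.57 is a quarter turn past finger-tight. It needs about 0.75 N m to turn and stays where it is left.
- wrench: the large open-end wrench, loose, about 0.28 kg, flat on the bench. Origin under the jaw's centre at the level of the underside; z up; jaw opens to its +x, handle runs to -x: straight, black, 16 mm wide, 18 mm tall (0 to 18 mm above the origin), from x = -50 to -174 mm.
- wrench_jaw (a point): centre of the wrench's jaw, 9 mm above the underside. Jaw 32 mm between flats (2 mm play on the nut), 9 mm thick (4.5 to 13.5 mm above the underside), prongs straight to x = +16 mm, then flared tips to +25 mm, about 58 mm over all in y, throat wall at x = -19.5 mm. Seated, this point lies on the nut's axis to about 2 mm and the wrench's y axis is square to two flats.
- wrench_grip (a point): middle of the wrench's handle height near its balance point, 98 mm behind the jaw centre (x = -98 mm, 9 mm above the underside).
- small_wrench: a bystander: smaller open-end wrench of the same form, about 150 mm long, jaw 19 mm (does not fit), lies on the bench. Origin under its jaw centre, handle to its -x.
- mallet: a bystander: wooden mallet lying on the bench, head 56 mm across and 85 mm long along its y, handle to its +x for 196 mm. Origin under the centre of the head.
- dye_jar: a bystander: jar, 60 mm across, 75 mm tall, on the bench. Origin under its centre.
- nozzle: the fixed copper nozzle above the nut, origin on the axis at its foot, 70 mm above the manifold's origin; 10 mm thick, 24 mm tall, tapering. It is thin: a push of over 10 N bends it.
Mind the look-alikes: they are no part of the job. Leave any purple or turquoise look-alike of the wrench alone.

How it is judged:
By the outcome, as a careful person would: the job done as asked, in the order asked, and still so for the second after the job is handed in, with the robot touching nothing.
It also fails if it takes over 72 s, if anything falls off the work surface, if the arm or the gripper's body presses on something with over 40 N, if the wrist force passes 120 N, or if a joint passes its speed limit or range.

## Working session

There is one attempt and no reset: what is moved stays moved. The work goes in short steps, Python scripts to look and compute and a tool call to move; the robot and the scene stay as the last step left them, time stands still between calls to the robot, and variables do not carry over. Pictures are saved under pics/ and viewed, at most 10 in all, crops included, and the job is handed in when it is done.

Besides the shell and the picture viewer there is one more tool, called after "Request:" as name([rows], argument=value, ...), one row to a line, values as JSON. step_arm: Moves the arm, as the interface text tells. Its arguments: {"type":"object","properties":{"increments":{"type":"array"}},"required":["increments"]}

```bash
mkdir -p pics; cat > h.py <<'E'
import numpy as np, cv2
from cell import *
def pix2ray(n,uv):
    p=camera_params(n);K=p["mtx"];k=p["k1"]
    d=(np.array(uv,float).reshape(-1,2)-[K[0,2],K[1,2]])/[K[0,0],K[1,1]]
    s=d.copy()
    for _ in range(20): s=d/(1+k*(s**2).sum(1,keepdims=True))
    r=np.c_[s,np.ones(len(s))]; T=np.array(p["T"])
    return T[:3,3], r@T[:3,:3].T
def on_plane(n,uv,z):
    o,r=pix2ray(n,uv); return o+r*((z-o[2])/r[:,2])[:,None]
def with_depth(n,uv,dep):
    o,r=pix2ray(n,uv); return o+r*np.array(dep).reshape(-1,1)
def cloud(n,dep):
    v,u=np.mgrid[:400,:640]; return with_depth(n,np.c_[u.ravel(),v.ravel()],dep.ravel()).reshape(400,640,3)
def move(dp,R):  # world shift -> tool units
    return np.round(R.T@np.array(dp)/200,4)
E
python3 - <<'E'
from h import *
s=read_state()
for k in s: print(k,np.round(s[k],3).tolist())
print(pinch_z)
for n in("scene","top"):
    p=camera_params(n);print(n,np.round(p["T"],3).tolist(),p["mtx"],p["k1"])
    im,d=capture(n);cv2.imwrite(f"pics/{n}0.png",im);np.save(f"{n}0.npy",d)
E
```

```text
time_s 0.0
q [1.153, 0.69, -0.195, 1.566, 0.157, 0.902, -0.215]
joint_vel [-0.0, 0.002, -0.001, -0.002, 0.001, -0.001, -0.001]
effort [0.001, -52.755, -1.267, -15.342, -0.053, 0.007, 0.0]
position [272.532, -561.74, 237.922]
tool_rot [[0.9, 0.437, -0.001], [0.437, -0.9, 0.002], [-0.0, -0.002, -1.0]]
force [0.792, 0.635, -0.056]
ft_torque [0.011, 0.02, -0.013]
grasp_force 0.0
gripper_width 87.605
-18.700000000000003
scene [[-0.017, 0.771, -0.637, 1276.799], [1.0, 0.002, -0.024, -21.007], [-0.017, -0.637, -0.771, 967.346], [0.0, 0.0, 0.0, 1.0]] [[405.34436881   0.         322.29558375]
 [  0.         405.34436881 200.01017353]
 [  0.           0.           1.        ]] -0.08428150049194691
top [[0.041, -0.979, 0.2, 234.305], [-0.999, -0.041, 0.006, -55.728], [0.002, -0.2, -0.98, 1553.988], [0.0, 0.0, 0.0, 1.0]] [[479.53369375   0.         314.05363774]
 [  0.         479.53369375 193.82470943]
 [  0.           0.           1.        ]] -0.02730783039690094
```

View pics/top0.png

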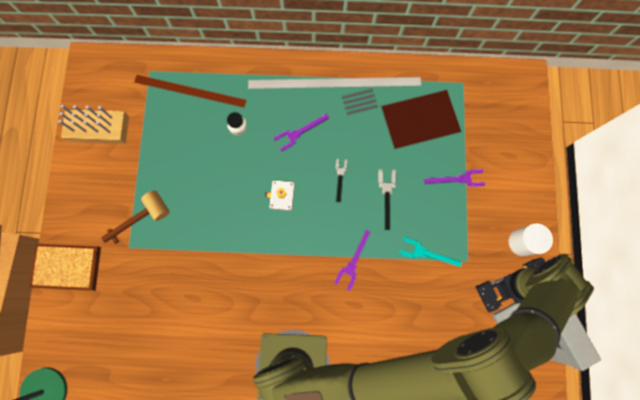

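View pics/scene0.png

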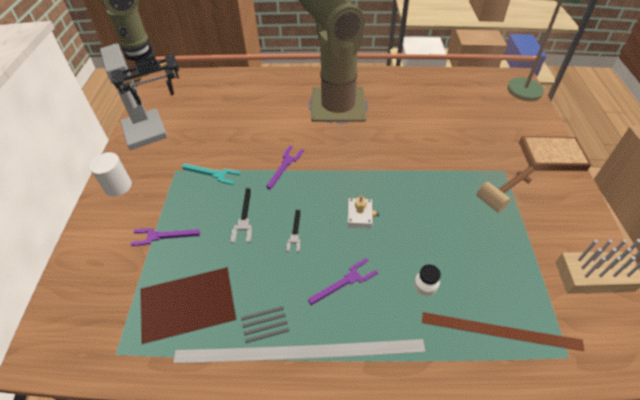

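Candidates for the wrench in the top view are: large steel with black handle (387,200), small steel (340,180), purple (302,131), (455,180) and (353,260), and turquoise (432,251). By the description it is the one at (387,200), which is (242,215) in the scene view. The manifold is at (281,195) top and (360,212) scene. Next I'll check a close crop and measure.

```bash
python3 - <<'E'
from h import *
a=cv2.imread("pics/scene0.png");t=cv2.imread("pics/top0.png")
c1=cv2.resize(a[180:260,220:390],None,fx=4.5,fy=4.5,interpolation=cv2.INTER_CUBIC)
c2=cv2.resize(t[160:240,260:410],None,fx=2.7,fy=2.7,interpolation=cv2.INTER_CUBIC)
o=np.zeros((600,800,3),np.uint8);o[:360,:765]=c1;o[370:370+216,:405]=c2
c3=cv2.resize(t[178:213,264:299],(216,216),interpolation=cv2.INTER_CUBIC);o[370:586,420:636]=c3
cv2.imwrite("pics/crop0.png",o)
d=np.load("top0.npy");P=cloud("top",d)
hsv=cv2.cvtColor(t,cv2.COLOR_BGR2HSV)
# wrench & small wrench masks: non green in box
for nm,(x0,x1,y0,y1) in dict(big=(372,402,162,235),small=(328,352,152,207),man=(262,300,174,216)).items():
    sub=hsv[y0:y1,x0:x1]
    green=(sub[...,0]>60)&(sub[...,0]<95)&(sub[...,1]>70)
    blk=(sub[...,2]<60); steel=~green&(sub[...,1]<60)&(sub[...,2]>90)
    for k,m in(("blk",blk),("steel",steel)):
        v,u=np.nonzero(m); 
        if len(u)<5: continue
        z=18 if k=="blk" else (13.5 if nm!="man" else 28)
        w=on_plane("top",np.c_[u+x0,v+y0],z)[:,:2]
        r=cv2.minAreaRect(w.astype(np.float32)); 
        print(nm,k,len(u),w.mean(0).round(1),np.round(r[0],1),np.round(r[1],1),round(r[2],1))
        c=w.mean(0);e=np.linalg.svd(w-c,full_matrices=False)[2][0];print('  axis',e.round(3))
for u,v in((281,195),(287,200),(387,215),(300,210)): print(P[v,u].round(1))
m=P[174:216,262:300]; k=(m[...,2]>50);print(k.sum(),m[k].mean(0).round(1),m[k].max(0).round(1))
E
```

```text
big blk 112 [ 504.  -284.6] [ 503.1 -283.2] [115.5   9.8] 0.6
  axis [-1.    -0.017]
big steel 280 [ 599.4 -283. ] [ 600.8 -283. ] [85.6 56.4] 0.8
  axis [-0.999 -0.032]
small blk 75 [ 571.1 -126.8] [ 571.2 -126.8] [ 9.5 81.5] 87.1
  axis [-0.998  0.061]
small steel 141 [ 642.  -130.9] [ 643.7 -131.4] [55.1 39.9] 1.8
  axis [-0.99   0.143]
man steel 603 [536.4  59.3] [538.3  67.5] [92.3 98.5] 87.0
  axis [-0.998  0.066]
[530.   58.2  67.2]
[521.2  40.6  32.7]
[ 487.4 -284.5   21.3]
[ 4.957e+02 -1.800e+00  1.000e-01]
97 [519.3  50.6 163.2] [ 556.2   74.2 1554. ]
```

View pics/crop0.png

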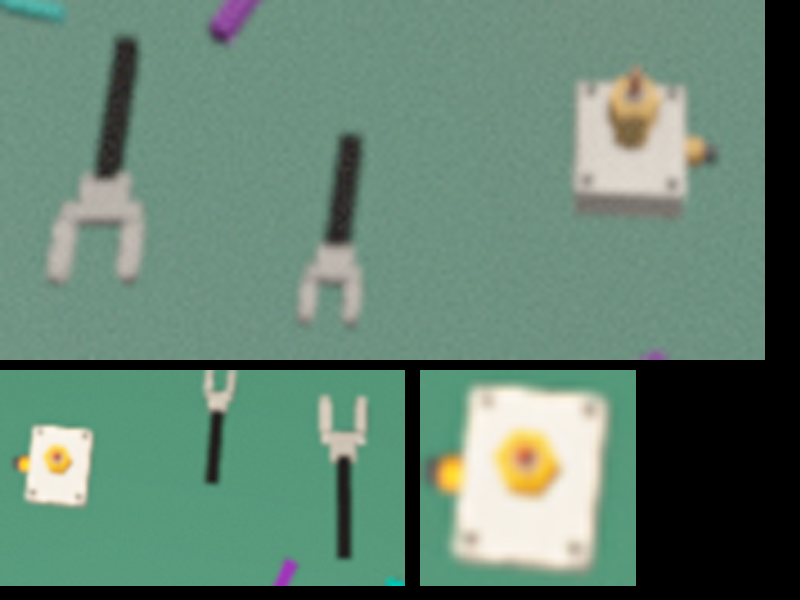

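The wrench at (387,200) is confirmed: it's the larger steel jaw on a black handle pointing towards the robot. The nut shows in the top inset. Next I'll measure the nut's centre and yaw.

```bash
python3 - <<'E'
from h import *
def grab(n,x0,x1,y0,y1,zt):
    f=np.mean([capture(n)[0].astype(float) for _ in range(6)],0)
    s=f[y0:y1,x0:x1]; K=8
    b=cv2.resize(s,None,fx=K,fy=K,interpolation=cv2.INTER_CUBIC)
    hsv=cv2.cvtColor(np.clip(b,0,255).astype(np.uint8),cv2.COLOR_BGR2HSV)
    def topx(c): return (c+.5)/K-.5+[x0,y0]
    return b,hsv,topx
tiles=[]
for n,box in(("top",(262,300,174,216)),("scene",(340,384,190,236))):
    b,h,tp=grab(n,*box,69)
    green=(h[...,0]>50)&(h[...,0]<100)&(h[...,1]>50)
    yel=(h[...,0]<35)&(h[...,1]>90)
    man=(~green).astype(np.uint8)
    man=cv2.morphologyEx(man,cv2.MORPH_OPEN,np.ones((60,60)))
    if n=="top":
        c=max(cv2.findContours(man,0,1)[0],key=cv2.contourArea)[:,0].astype(float)
        w=on_plane("top",tp(c),28)[:,:2].astype(np.float32);r=cv2.minAreaRect(w);print("man",np.round(r[0],1),np.round(r[1],1),r[2])
    cs=[c for c in cv2.findContours(yel.astype(np.uint8),0,1)[0] if cv2.contourArea(c)>1500]
    for c in cs:
        c=c[:,0].astype(float); w=on_plane(n,tp(c),69)[:,:2]
        ct=w.min(0)/2+w.max(0)/2; print(n,"yel box",w.min(0).round(1),w.max(0).round(1))
        m=cv2.moments(w.astype(np.float32));cc=np.array([m['m10'],m['m01']])/m['m00'];v=w-cc
        th=np.linspace(0,2*np.pi,360,endpoint=False);a=np.arctan2(v[:,1],v[:,0]);i=np.argsort(a)
        rr=np.interp(th,a[i],np.hypot(*v.T)[i],period=2*np.pi)
        F=(rr*np.exp(-6j*th)).mean();print("  centroid",cc.round(1),"r",rr.mean().round(2),"6fold",abs(F).round(3),"corner deg mod60",np.degrees(-np.angle(F)/6)%60)
    t=b.copy(); cv2.drawContours(t,cv2.findContours(yel.astype(np.uint8),0,1)[0],-1,(255,0,0),1);tiles.append(cv2.resize(t,(390,400)))
cv2.imwrite("pics/nut0.png",np.hstack(tiles))
E
```

```text
man [537.6  60.9] [79.7 98.3] 87.92030334472656
top yel box [520.2  90.9] [540.4 105.8]
  centroid [530.4  98.1] r 8.69 6fold 0.019 corner deg mod60 24.48532201969553
top yel box [520.2  42.6] [554.   75.1]
  centroid [537.1  58.9] r 16.07 6fold 0.224 corner deg mod60 24.563408545098383
scene yel box [519.4  45.2] [576.7  74.7]
  centroid [550.3  58.7] r 17.49 6fold 0.773 corner deg mod60 55.82444668448981[ WARN:0@6.718] global loadsave.cpp:1063 imwrite_ Unsupported depth image for selected encoder is fallbacked to CV_8U.
```

View pics/nut0.png

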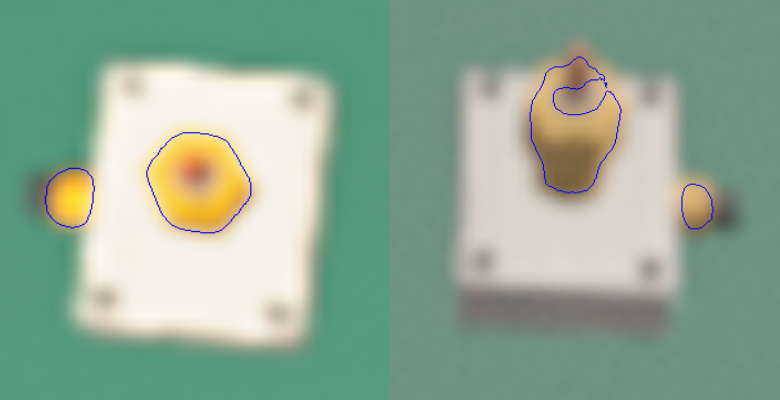

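The top view shows the nut with corners left (147,173) and right (251,187), so the flat normals are at about -7°, 53° and 113°. Its centre is about (539,60), and the wrench grip is about (519,-284). Now I'll travel to the nut.

Request:
step_arm([
  {"grip": -1,"x": 0.9,"y": -0.78},
  {"grip": -1,"x": 0.9,"y": -0.78},
  {"grip": -1,"x": 0.9,"y": -0.78},
  {"grip": -1,"x": 0.9,"y": -0.78},
  {"grip": -1,"x": 0.9,"y": -0.78},
])

```text
invalid input at $.increments[0]: expected keys grip, x, y, z, rx, ry, rz
```

Request:
step_arm([
  {"grip": -1,"x": 0.9,"y": -0.78},
  {"grip": -1,"x": 0.9,"y": -0.78},
  {"grip": -1,"x": 0.9,"y": -0.78},
  {"grip": -1,"x": 0.9,"y": -0.78},
  {"grip": -1,"x": 0.9,"y": -0.78},
])

```text
invalid input at $.increments[0]: expected keys grip, x, y, z, rx, ry, rz
```

```bash
python3 - <<'E'
from h import *
s=read_state();R=np.array(s["tool_rot"]);p=np.array(s["position"])
print(s["time_s"],p.round(1),np.round(s["q"],3),R.round(3).tolist(),move(np.array([539,60,140])-p,R))
E
```

```text
0.7 [ 272.9 -562.3  238.8] [ 1.153  0.689 -0.195  1.565  0.157  0.903 -0.215] [[0.9, 0.437, 0.0], [0.437, -0.9, -0.0], [0.0, 0.0, -1.0]] [ 2.5555 -2.2183  0.4937]
```

Request:
step_arm([
  {"grip": -1,"x": 0.9,"y": -0.78,"z": 0,"rx": 0,"ry": 0,"rz": 0},
  {"grip": -1,"x": 0.9,"y": -0.78,"z": 0,"rx": 0,"ry": 0,"rz": 0},
  {"grip": -1,"x": 0.9,"y": -0.78,"z": 0,"rx": 0,"ry": 0,"rz": 0},
  {"grip": -1,"x": 0.9,"y": -0.78,"z": 0,"rx": 0,"ry": 0,"rz": 0},
  {"grip": -1,"x": 0.9,"y": -0.78,"z": 0,"rx": 0,"ry": 0,"rz": 0},
  {"grip": -1,"x": 0.9,"y": -0.78,"z": 0,"rx": 0,"ry": 0,"rz": 0},
])

```text
time_s: 1.3
position: [369.9, -337.4, 239.2]
tool_rot: [[0.895, 0.446, 0.002], [0.446, -0.895, 0.003], [0.003, -0.002, -1.0]]
force: [0.8, -0.4, -0.1]
gripper_width: 88.1
grasp_force: 0.0
```

Request:
step_arm([
  {"grip": -1,"x": 0.9,"y": -0.78,"z": 0,"rx": 0,"ry": 0,"rz": 0},
  {"grip": -1,"x": 0.9,"y": -0.78,"z": 0,"rx": 0,"ry": 0,"rz": 0},
  {"grip": -1,"x": 0.9,"y": -0.78,"z": 0,"rx": 0,"ry": 0,"rz": 0},
  {"grip": -1,"x": 0.9,"y": -0.78,"z": 0,"rx": 0,"ry": 0,"rz": 0},
  {"grip": -1,"x": 0.9,"y": -0.78,"z": 0,"rx": 0,"ry": 0,"rz": 0},
  {"grip": -1,"x": 0.9,"y": -0.78,"z": 0,"rx": 0,"ry": 0,"rz": 0},
])

```text
time_s: 1.9
position: [463.6, -118.9, 239.1]
tool_rot: [[0.895, 0.445, 0.003], [0.445, -0.895, 0.003], [0.004, -0.001, -1.0]]
force: [-0.1, 0.5, -0.3]
gripper_width: 88.2
grasp_force: 0.0
```

```bash
cat > st.py <<'E'
from h import *
import sys
s=read_state();R=np.array(s["tool_rot"]);p=np.array(s["position"])
print(s["time_s"],"p",p.round(1),"q",np.round(s["q"],3),"yang",np.degrees(np.arctan2(R[1,1],R[0,1])).round(2),"z",R[:,2].round(3),"F",np.round(s["force"],1),"M",np.round(s["ft_torque"],3),"w",round(s["gripper_width"],1),"g",round(s["grasp_force"],1))
for a in sys.argv[1:]: print("move",move(np.array(eval(a))-p,R))
E
python3 st.py "[539,60,140]"
```

```text
1.9 p [ 463.6 -118.9  239.1] q [ 0.259  0.501 -0.155  1.997  0.118  0.649 -1.08 ] yang -63.55 z [ 0.003  0.003 -1.   ] F [-0.1  0.5 -0.3] M [ 0.005  0.071 -0.01 ] w 88.2 g 0.0
move [ 0.7339 -0.6325  0.4991]
```

Request:
step_arm([
  {"grip": -1,"x": 0.73,"y": -0.63,"z": 0,"rx": 0,"ry": 0,"rz": -0.314},
  {"grip": -1,"x": 0.73,"y": -0.63,"z": 0,"rx": 0,"ry": 0,"rz": -0.314},
  {"grip": -1,"x": 0.73,"y": -0.63,"z": 0,"rx": 0,"ry": 0,"rz": -0.314},
  {"grip": -1,"x": 0.73,"y": -0.63,"z": 0.3,"rx": 0,"ry": 0,"rz": -0.314},
  {"grip": -1,"x": 0.73,"y": -0.63,"z": 0.5,"rx": 0,"ry": 0,"rz": -0.314},
  {"grip": -1,"x": 0.73,"y": -0.63,"z": 0.5,"rx": 0,"ry": 0,"rz": -0.314},
  {"grip": -1,"x": 0.73,"y": -0.63,"z": 0.5,"rx": 0,"ry": 0,"rz": -0.314},
  {"grip": -1,"x": 0.73,"y": -0.63,"z": 0.5,"rx": 0,"ry": 0,"rz": -0.314},
])

```text
time_s: 2.7
position: [537.0, 50.7, 137.8]
tool_rot: [[0.134, 0.991, -0.001], [0.991, -0.134, -0.001], [-0.001, -0.001, -1.0]]
force: [-0.5, -0.5, 0.7]
gripper_width: 88.0
grasp_force: 0.0
```

```bash
python3 st.py "[539,60,41]"; python3 - <<'E'
from h import *
a=capture("scene")[0];t=capture("top")[0]
c1=cv2.resize(a[130:260,280:440],(640,520),interpolation=cv2.INTER_CUBIC)
cv2.imwrite("pics/app.png",c1)
E
```

```text
2.7 p [537.   50.7 137.8] q [ 0.024  0.743 -0.341  1.91   0.438  0.563 -0.743] yang -7.7 z [-0.001 -0.001 -1.   ] F [-0.5 -0.5  0.7] M [-0.009 -0.075  0.004] w 88.0 g 0.0
move [0.0477 0.0044 0.4841]
```

View pics/app.png

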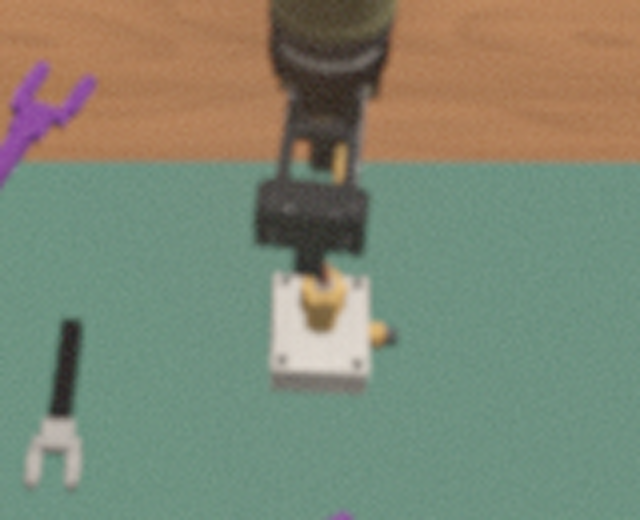

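The fingers (310,265) sit just behind and above the nut (322,300), as expected at this height. I'll shift to the axis, descend and close.

Request:
step_arm([
  {"grip": -1,"x": 0.036,"y": 0.006,"z": 0,"rx": 0,"ry": 0,"rz": 0},
  {"grip": -1,"x": 0.036,"y": 0.006,"z": 0.15,"rx": 0,"ry": 0,"rz": 0},
  {"grip": -1,"x": 0.036,"y": 0.006,"z": 0.3,"rx": 0,"ry": 0,"rz": 0},
  {"grip": -1,"x": 0.036,"y": 0.006,"z": 0.4,"rx": 0,"ry": 0,"rz": 0},
  {"grip": -1,"x": 0.036,"y": 0.006,"z": 0.48,"rx": 0,"ry": 0,"rz": 0},
  {"grip": -1,"x": 0.036,"y": 0.006,"z": 0.48,"rx": 0,"ry": 0,"rz": 0},
  {"grip": -1,"x": 0.036,"y": 0.006,"z": 0.48,"rx": 0,"ry": 0,"rz": 0},
])

```text
time_s: 3.5
position: [539.5, 60.0, 43.3]
tool_rot: [[0.132, 0.991, 0.001], [0.991, -0.132, -0.0], [0.0, 0.001, -1.0]]
force: [-0.1, 0.7, 1.0]
gripper_width: 87.8
grasp_force: 0.0
```

```bash
python3 st.py "[539,60,42]"
```

```text
3.5 p [539.5  60.   43.3] q [-0.063  0.9   -0.224  1.942  0.524  0.355 -0.833] yang -7.61 z [ 0.001 -0.    -1.   ] F [-0.1  0.7  1. ] M [-0.076 -0.103  0.009] w 87.8 g 0.0
move [-0.0003 -0.0027  0.0063]
```

Request:
step_arm([
  {"grip": 0.2,"x": 0,"y": 0,"z": 0,"rx": 0,"ry": 0,"rz": 0},
  {"grip": 0.2,"x": 0,"y": 0,"z": 0,"rx": 0,"ry": 0,"rz": 0},
  {"grip": 0.2,"x": 0,"y": 0,"z": 0,"rx": 0,"ry": 0,"rz": 0},
  {"grip": 0.2,"x": 0,"y": 0,"z": 0,"rx": 0,"ry": 0,"rz": 0},
])

```text
time_s: 3.9
position: [539.3, 59.6, 43.2]
tool_rot: [[0.132, 0.991, 0.001], [0.991, -0.132, 0.0], [0.0, 0.001, -1.0]]
force: [0.0, 0.9, -0.4]
gripper_width: 58.3
grasp_force: 0.0
```

```bash
python3 st.py
```

```text
3.9 p [539.3  59.6  43.2] q [-0.062  0.9   -0.224  1.943  0.525  0.355 -0.833] yang -7.61 z [ 0.001  0.    -1.   ] F [ 0.   0.9 -0.4] M [-0.09  -0.05  -0.059] w 58.3 g 0.0
```

Request:
step_arm([
  {"grip": 1,"x": 0,"y": 0,"z": 0,"rx": 0,"ry": 0,"rz": 0},
  {"grip": 1,"x": 0,"y": 0,"z": 0,"rx": 0,"ry": 0,"rz": 0},
  {"grip": 1,"x": 0,"y": 0,"z": 0,"rx": 0,"ry": 0,"rz": 0},
])

```text
time_s: 4.2
position: [539.0, 59.6, 42.7]
tool_rot: [[0.132, 0.991, 0.0], [0.991, -0.132, -0.0], [-0.0, 0.0, -1.0]]
force: [0.5, -0.4, 0.1]
gripper_width: 34.1
grasp_force: 0.0
```

```bash
python3 st.py
```

```text
4.2 p [539.   59.6  42.7] q [-0.062  0.901 -0.224  1.943  0.525  0.355 -0.832] yang -7.59 z [ 0. -0. -1.] F [ 0.5 -0.4  0.1] M [-0.029 -0.029 -0.021] w 34.1 g 0.0
```

Request:
step_arm([
  {"grip": 1,"x": 0,"y": 0,"z": 0,"rx": 0,"ry": 0,"rz": 0},
  {"grip": 1,"x": 0,"y": 0,"z": 0,"rx": 0,"ry": 0,"rz": 0},
])

```text
time_s: 4.4
position: [540.2, 59.6, 42.8]
tool_rot: [[0.132, 0.991, 0.002], [0.991, -0.132, 0.0], [0.0, 0.002, -1.0]]
force: [3.6, -0.6, -1.6]
gripper_width: 30.3
grasp_force: 30.0
```

```bash
python3 st.py
```

```text
4.4 p [540.2  59.6  42.8] q [-0.062  0.901 -0.223  1.942  0.525  0.354 -0.832] yang -7.59 z [ 0.002  0.    -1.   ] F [ 3.6 -0.6 -1.6] M [-0.195 -0.695  0.037] w 30.3 g 30.0
```

Aligned on the flats: width is 30.3 and the side force is small. Now I'll turn the first safe part, 0.55 rad, which is under the 0.7 minimum.

Request:
step_arm([
  {"grip": 1,"x": 0,"y": 0.005,"z": 0,"rx": 0,"ry": 0,"rz": 0.03},
  {"grip": 1,"x": 0,"y": 0.005,"z": 0,"rx": 0,"ry": 0,"rz": 0.06},
  {"grip": 1,"x": 0,"y": 0.005,"z": 0,"rx": 0,"ry": 0,"rz": 0.09},
  {"grip": 1,"x": 0,"y": 0.005,"z": 0,"rx": 0,"ry": 0,"rz": 0.12},
  {"grip": 1,"x": 0,"y": 0.005,"z": 0,"rx": 0,"ry": 0,"rz": 0.15},
  {"grip": 1,"x": 0,"y": 0.005,"z": 0,"rx": 0,"ry": 0,"rz": 0.175},
])

```text
time_s: 5.0
position: [540.1, 59.6, 42.8]
tool_rot: [[0.633, 0.774, 0.0], [0.774, -0.633, -0.0], [0.0, 0.0, -1.0]]
force: [0.8, -0.3, -0.8]
gripper_width: 30.3
grasp_force: 30.0
```

```bash
python3 st.py
```

```text
5.0 p [540.1  59.6  42.8] q [-0.127  0.896 -0.114  1.944  0.29   0.317 -1.16 ] yang -39.28 z [ 0. -0. -1.] F [ 0.8 -0.3 -0.8] M [-0.087 -0.225  0.094] w 30.3 g 30.0
```

Request:
step_arm([
  {"grip": 1,"x": 0,"y": 0,"z": 0,"rx": 0,"ry": 0,"rz": 0.02},
  {"grip": 1,"x": 0,"y": 0,"z": 0,"rx": 0,"ry": 0,"rz": 0.04},
])

```text
time_s: 5.2
position: [540.1, 59.6, 42.8]
tool_rot: [[0.724, 0.689, 0.0], [0.689, -0.724, -0.0], [0.0, 0.0, -1.0]]
force: [0.7, -0.7, -0.2]
gripper_width: 30.3
grasp_force: 30.0
```

```bash
python3 st.py
```

```text
5.2 p [540.1  59.6  42.8] q [-0.141  0.896 -0.091  1.944  0.235  0.311 -1.232] yang -46.42 z [ 0. -0. -1.] F [ 0.7 -0.7 -0.2] M [-0.116 -0.233  0.114] w 30.3 g 30.0
```

Request:
step_arm([
  {"grip": 1,"x": 0,"y": 0,"z": 0,"rx": 0,"ry": 0,"rz": 0.02},
])

```text
time_s: 5.3
position: [540.1, 59.6, 42.8]
tool_rot: [[0.766, 0.642, 0.0], [0.642, -0.766, 0.0], [0.0, 0.0, -1.0]]
force: [1.3, -1.0, 1.0]
gripper_width: 30.0
grasp_force: 30.0
```

```bash
python3 st.py
```

```text
5.3 p [540.1  59.6  42.8] q [-0.147  0.896 -0.08   1.945  0.207  0.309 -1.268] yang -50.03 z [ 0.  0. -1.] F [ 1.3 -1.   1. ] M [-0.057 -0.228  0.11 ] w 30.0 g 30.0
```

Request:
step_arm([
  {"grip": 1,"x": 0,"y": 0,"z": 0,"rx": 0,"ry": 0,"rz": 0.02},
])

```text
time_s: 5.4
position: [540.1, 59.6, 42.8]
tool_rot: [[0.805, 0.593, 0.0], [0.593, -0.805, 0.0], [0.0, 0.0, -1.0]]
force: [2.2, 0.6, 0.1]
gripper_width: 30.2
grasp_force: 30.0
```

```bash
python3 st.py
```

```text
5.4 p [540.1  59.6  42.8] q [-0.154  0.896 -0.069  1.945  0.179  0.306 -1.303] yang -53.62 z [ 0.  0. -1.] F [2.2 0.6 0.1] M [-0.003 -0.264  0.105] w 30.2 g 30.0
```

Request:
step_arm([
  {"grip": 1,"x": 0,"y": 0,"z": 0,"rx": 0,"ry": 0,"rz": 0.02},
])

```text
time_s: 5.5
position: [540.1, 59.6, 42.8]
tool_rot: [[0.841, 0.541, 0.0], [0.541, -0.841, 0.0], [0.0, 0.0, -1.0]]
force: [0.6, -0.9, 0.3]
gripper_width: 30.0
grasp_force: 30.0
```

```bash
python3 st.py
```

```text
5.5 p [540.1  59.6  42.8] q [-0.161  0.896 -0.058  1.945  0.15   0.304 -1.339] yang -57.22 z [ 0.  0. -1.] F [ 0.6 -0.9  0.3] M [-0.031 -0.193  0.088] w 30.0 g 30.0
```

Request:
step_arm([
  {"grip": 1,"x": 0,"y": 0,"z": 0,"rx": 0,"ry": 0,"rz": 0.02},
])

```text
time_s: 5.6
position: [540.1, 59.6, 42.8]
tool_rot: [[0.873, 0.487, 0.0], [0.487, -0.873, 0.0], [0.0, -0.0, -1.0]]
force: [1.6, -0.3, 0.3]
gripper_width: 29.9
grasp_force: 30.0
```

```bash
python3 st.py
```

```text
5.6 p [540.1  59.6  42.8] q [-0.167  0.896 -0.047  1.946  0.122  0.302 -1.374] yang -60.83 z [ 0.  0. -1.] F [ 1.6 -0.3  0.3] M [-0.058 -0.22   0.087] w 29.9 g 30.0
```

Request:
step_arm([
  {"grip": 1,"x": 0,"y": 0,"z": 0,"rx": 0,"ry": 0,"rz": 0.02},
])

```text
time_s: 5.7
position: [540.1, 59.7, 42.8]
tool_rot: [[0.902, 0.432, 0.0], [0.432, -0.902, 0.0], [0.0, -0.0, -1.0]]
force: [0.6, -1.0, 0.2]
gripper_width: 30.5
grasp_force: 30.0
```

```bash
python3 st.py
```

```text
5.7 p [540.1  59.7  42.8] q [-0.174  0.896 -0.036  1.946  0.094  0.301 -1.41 ] yang -64.42 z [ 0.  0. -1.] F [ 0.6 -1.   0.2] M [-0.002 -0.194  0.095] w 30.5 g 30.0
```

Request:
step_arm([
  {"grip": 1,"x": 0,"y": 0,"z": 0,"rx": 0,"ry": 0,"rz": 0.02},
])

```text
time_s: 5.8
position: [540.0, 59.6, 42.8]
tool_rot: [[0.927, 0.374, 0.0], [0.374, -0.927, 0.0], [0.0, -0.0, -1.0]]
force: [1.7, -0.1, -0.4]
gripper_width: 30.1
grasp_force: 30.0
```

```bash
python3 st.py
```

```text
5.8 p [540.   59.6  42.8] q [-0.18   0.896 -0.025  1.946  0.065  0.299 -1.445] yang -68.03 z [ 0.  0. -1.] F [ 1.7 -0.1 -0.4] M [-0.027 -0.215  0.131] w 30.1 g 30.0
```

Request:
step_arm([
  {"grip": 1,"x": 0,"y": 0,"z": 0,"rx": 0,"ry": 0,"rz": 0.02},
])

```text
time_s: 5.9
position: [540.1, 59.7, 42.8]
tool_rot: [[0.948, 0.317, 0.0], [0.317, -0.948, -0.0], [0.0, 0.0, -1.0]]
force: [0.6, -1.1, 0.8]
gripper_width: 30.6
grasp_force: 30.0
```

```bash
python3 st.py
```

```text
5.9 p [540.1  59.7  42.8] q [-0.187  0.896 -0.014  1.947  0.038  0.298 -1.479] yang -71.49 z [ 0. -0. -1.] F [ 0.6 -1.1  0.8] M [-0.136 -0.255  0.707] w 30.6 g 30.0
```

Torque jumped from 0.13 to 0.71 N m, so the nut is finger-tight with flat normals at -71.5° ± 60k. I'll release it and lift off.

Request:
step_arm([
  {"grip": -1,"x": 0,"y": 0,"z": 0,"rx": 0,"ry": 0,"rz": 0},
  {"grip": -1,"x": 0,"y": 0,"z": 0,"rx": 0,"ry": 0,"rz": 0},
  {"grip": -1,"x": 0,"y": 0,"z": 0,"rx": 0,"ry": 0,"rz": 0},
  {"grip": -1,"x": 0,"y": 0,"z": 0,"rx": 0,"ry": 0,"rz": 0},
  {"grip": -1,"x": 0,"y": 0,"z": -0.2,"rx": 0,"ry": 0,"rz": 0},
  {"grip": -1,"x": 0,"y": 0,"z": -0.45,"rx": 0,"ry": 0,"rz": 0},
  {"grip": -1,"x": 0,"y": 0,"z": -0.6,"rx": 0,"ry": 0,"rz": 0},
  {"grip": -1,"x": 0,"y": 0,"z": -0.6,"rx": 0,"ry": 0,"rz": 0},
])

```text
time_s: 6.7
position: [542.6, 59.8, 166.7]
tool_rot: [[0.948, 0.317, 0.008], [0.317, -0.948, 0.001], [0.008, 0.001, -1.0]]
force: [0.1, 0.8, -0.4]
gripper_width: 88.0
grasp_force: 0.0
```

```bash
python3 st.py "[519,-284,140]"
```

```text
6.7 p [542.6  59.8 166.7] q [-0.181  0.684 -0.023  1.89   0.027  0.56  -1.469] yang -71.5 z [ 0.008  0.001 -1.   ] F [ 0.1  0.8 -0.4] M [0.064 0.    0.035] w 88.0 g 0.0
move [-0.6585  1.5925  0.1303]
```

Request:
step_arm([
  {"grip": -1,"x": -0.33,"y": 0.8,"z": 0,"rx": 0,"ry": 0,"rz": 0},
  {"grip": -1,"x": -0.33,"y": 0.8,"z": 0,"rx": 0,"ry": 0,"rz": 0},
  {"grip": -1,"x": -0.33,"y": 0.8,"z": 0,"rx": 0,"ry": 0,"rz": 0},
  {"grip": -1,"x": -0.33,"y": 0.8,"z": 0,"rx": 0,"ry": 0,"rz": 0},
])

```text
time_s: 7.1
position: [526.2, -119.1, 161.7]
tool_rot: [[0.95, 0.311, -0.003], [0.311, -0.95, -0.003], [-0.004, 0.002, -1.0]]
force: [0.4, -0.4, -0.0]
gripper_width: 87.9
grasp_force: 0.0
```

Request:
step_arm([
  {"grip": -1,"x": -0.33,"y": 0.8,"z": 0,"rx": 0,"ry": 0,"rz": 0.098},
  {"grip": -1,"x": -0.33,"y": 0.8,"z": 0,"rx": 0,"ry": 0,"rz": 0.098},
  {"grip": -1,"x": -0.33,"y": 0.8,"z": 0.2,"rx": 0,"ry": 0,"rz": 0.098},
  {"grip": -1,"x": -0.33,"y": 0.8,"z": 0.35,"rx": 0,"ry": 0,"rz": 0.098},
  {"grip": -1,"x": -0.33,"y": 0.8,"z": 0.35,"rx": 0,"ry": 0,"rz": 0.098},
  {"grip": -1,"x": -0.33,"y": 0.8,"z": 0.35,"rx": 0,"ry": 0,"rz": 0.098},
])

```text
time_s: 7.7
position: [514.8, -285.3, 90.7]
tool_rot: [[1.0, 0.014, -0.004], [0.014, -1.0, 0.002], [-0.004, -0.002, -1.0]]
force: [-0.4, 1.3, -0.3]
gripper_width: 88.2
grasp_force: 0.0
```

```bash
python3 st.py "[519,-284,-8]"
```

```text
7.7 p [ 514.8 -285.3   90.7] q [ 0.439  0.848 -0.019  1.792  0.029  0.506 -1.156] yang -89.19 z [-0.004  0.002 -1.   ] F [-0.4  1.3 -0.3] M [ 0.092 -0.038 -0.015] w 88.2 g 0.0
move [ 0.023  -0.0049  0.4936]
```

Request:
step_arm([
  {"grip": -1,"x": 0.012,"y": -0.004,"z": 0.2,"rx": 0,"ry": 0,"rz": 0},
  {"grip": -1,"x": 0.012,"y": -0.004,"z": 0.33,"rx": 0,"ry": 0,"rz": 0},
  {"grip": -1,"x": 0.012,"y": -0.004,"z": 0.4,"rx": 0,"ry": 0,"rz": 0},
  {"grip": -1,"x": 0.012,"y": -0.004,"z": 0.43,"rx": 0,"ry": 0,"rz": 0},
  {"grip": -1,"x": 0.012,"y": -0.004,"z": 0.43,"rx": 0,"ry": 0,"rz": 0},
  {"grip": -1,"x": 0.012,"y": -0.004,"z": 0.43,"rx": 0,"ry": 0,"rz": 0},
])

```text
time_s: 8.3
position: [519.8, -285.1, 8.1]
tool_rot: [[1.0, 0.016, 0.002], [0.016, -1.0, -0.001], [0.002, 0.001, -1.0]]
force: [0.3, -0.4, 0.4]
gripper_width: 87.8
grasp_force: 0.0
```

```bash
python3 st.py "[519,-284,3]"
```

```text
8.3 p [ 519.8 -285.1    8.1] q [ 0.432  0.987 -0.014  1.798  0.034  0.355 -1.163] yang -89.11 z [ 0.002 -0.001 -1.   ] F [ 0.3 -0.4  0.4] M [ 0.053 -0.039  0.037] w 87.8 g 0.0
move [-0.0042 -0.0055  0.0253]
```

Request:
step_arm([
  {"grip": 1,"x": 0,"y": 0,"z": 0.022,"rx": 0,"ry": 0,"rz": 0},
  {"grip": 1,"x": 0,"y": 0,"z": 0.022,"rx": 0,"ry": 0,"rz": 0},
  {"grip": 1,"x": 0,"y": 0,"z": 0.022,"rx": 0,"ry": 0,"rz": 0},
  {"grip": 1,"x": 0,"y": 0,"z": 0.022,"rx": 0,"ry": 0,"rz": 0},
  {"grip": 1,"x": 0,"y": 0,"z": 0.022,"rx": 0,"ry": 0,"rz": 0},
  {"grip": 1,"x": 0,"y": 0,"z": 0.022,"rx": 0,"ry": 0,"rz": 0},
  {"grip": 1,"x": 0,"y": 0,"z": 0.022,"rx": 0,"ry": 0,"rz": 0},
  {"grip": 1,"x": 0,"y": 0,"z": 0.022,"rx": 0,"ry": 0,"rz": 0},
])

```text
time_s: 9.1
position: [518.8, -285.0, 2.3]
tool_rot: [[1.0, 0.015, 0.0], [0.015, -1.0, -0.0], [0.0, 0.0, -1.0]]
force: [0.9, 0.0, 0.2]
gripper_width: 26.5
grasp_force: 0.0
```

```bash
python3 st.py
```

```text
9.1 p [ 518.8 -285.     2.3] q [ 0.432  0.997 -0.014  1.798  0.035  0.347 -1.164] yang -89.13 z [ 0. -0. -1.] F [0.9 0.  0.2] M [ 0.019  0.021 -0.006] w 26.5 g 0.0
```

Request:
step_arm([
  {"grip": 1,"x": 0,"y": 0,"z": 0,"rx": 0,"ry": 0,"rz": 0},
  {"grip": 1,"x": 0,"y": 0,"z": 0,"rx": 0,"ry": 0,"rz": 0},
  {"grip": 1,"x": 0,"y": 0,"z": 0,"rx": 0,"ry": 0,"rz": 0},
  {"grip": 1,"x": 0,"y": 0,"z": -0.1,"rx": 0,"ry": 0,"rz": 0},
  {"grip": 1,"x": 0,"y": 0,"z": -0.25,"rx": 0,"ry": 0,"rz": 0},
  {"grip": 1,"x": 0,"y": 0,"z": -0.4,"rx": 0,"ry": 0,"rz": 0},
  {"grip": 1,"x": 0,"y": 0,"z": -0.5,"rx": 0,"ry": 0,"rz": 0},
  {"grip": 1,"x": 0,"y": 0,"z": -0.5,"rx": 0,"ry": 0,"rz": 0},
])

```text
time_s: 9.9
position: [520.2, -285.7, 104.6]
tool_rot: [[1.0, 0.015, 0.004], [0.015, -1.0, -0.002], [0.004, 0.002, -1.0]]
force: [0.9, -0.0, -2.9]
gripper_width: 15.3
grasp_force: 30.0
```

```bash
python3 st.py; python3 - <<'E'
from h import *
for n,b in(("top",(362,412,140,240)),):
    im,d=capture(n);x0,x1,y0,y1=b
    cv2.imwrite("pics/lift.png",cv2.resize(im[y0:y1,x0:x1],None,fx=5,fy=5,interpolation=cv2.INTER_CUBIC))
    h=cv2.cvtColor(im[y0:y1,x0:x1],cv2.COLOR_BGR2HSV);m=(h[...,1]<60)&(h[...,2]>110)
    v,u=np.nonzero(m);w=on_plane(n,np.c_[u+x0,v+y0],113)[:,:2];print(len(u),w.min(0),w.max(0),cv2.minAreaRect(w.astype(np.float32)))
E
```

```text
9.9 p [ 520.2 -285.7  104.6] q [ 0.435  0.828 -0.019  1.78   0.028  0.529 -1.157] yang -89.14 z [ 0.004 -0.002 -1.   ] F [ 0.9 -0.  -2.9] M [ 0.068  0.022 -0.003] w 15.3 g 30.0
124 [ 581.34462523 -303.40174726] [ 645.34600769 -253.63301399] ((616.3732299804688, -270.02777099609375), (43.86503219604492, 69.85154724121094), 68.10636138916016)
```

View pics/lift.png

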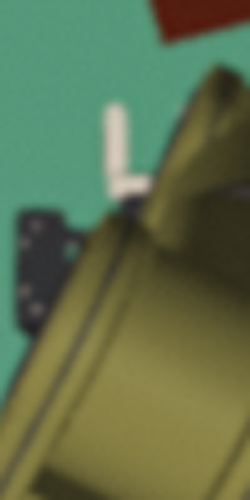

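The wrench is held: 2.9 N weight, balanced, prong tip at (115,103) in the crop, so the jaw is about 99 mm ahead of the TCP. I'll swing it to face the nut at heading 138.5°, with the handle pointing away to -y/+x.

Request:
step_arm([
  {"grip": 1,"x": 0.1,"y": -0.15,"z": 0,"rx": 0,"ry": 0,"rz": -0.04},
  {"grip": 1,"x": 0.2,"y": -0.3,"z": 0,"rx": 0,"ry": 0,"rz": -0.085},
  {"grip": 1,"x": 0.3,"y": -0.45,"z": 0,"rx": 0,"ry": 0,"rz": -0.13},
  {"grip": 1,"x": 0.36,"y": -0.59,"z": 0,"rx": 0,"ry": 0,"rz": -0.175},
  {"grip": 1,"x": 0.36,"y": -0.59,"z": 0,"rx": 0,"ry": 0,"rz": -0.22},
  {"grip": 1,"x": 0.36,"y": -0.59,"z": 0,"rx": 0,"ry": 0,"rz": -0.265},
  {"grip": 1,"x": 0.36,"y": -0.59,"z": 0,"rx": 0,"ry": 0,"rz": -0.31},
  {"grip": 1,"x": 0.36,"y": -0.59,"z": 0,"rx": 0,"ry": 0,"rz": -0.355},
])

```text
time_s: 10.75
position: [587.5, -165.5, 100.0]
tool_rot: [[0.421, 0.907, -0.004], [0.907, -0.421, 0.001], [-0.001, -0.004, -1.0]]
force: [-0.4, 1.6, -3.1]
gripper_width: 15.9
grasp_force: 30.0
```

```bash
python3 st.py "[664,-50,105]"
```

```text
10.75 p [ 587.5 -165.5  100. ] q [ 0.357  0.865 -0.284  1.712  0.373  0.623 -0.572] yang -24.87 z [-0.004  0.001 -1.   ] F [-0.4  1.6 -3.1] M [-0.089 -0.041 -0.008] w 15.9 g 30.0
move [ 0.6846  0.104  -0.0257]
```

Request:
step_arm([
  {"grip": 1,"x": 0.15,"y": 0.03,"z": -0.05,"rx": 0,"ry": 0,"rz": -0.045},
  {"grip": 1,"x": 0.35,"y": 0.06,"z": -0.05,"rx": 0,"ry": 0,"rz": -0.09},
  {"grip": 1,"x": 0.5,"y": 0.08,"z": -0.05,"rx": 0,"ry": 0,"rz": -0.135},
  {"grip": 1,"x": 0.68,"y": 0.1,"z": -0.05,"rx": 0,"ry": 0,"rz": -0.18},
  {"grip": 1,"x": 0.68,"y": 0.1,"z": -0.05,"rx": 0,"ry": 0,"rz": -0.225},
  {"grip": 1,"x": 0.68,"y": 0.1,"z": -0.05,"rx": 0,"ry": 0,"rz": -0.27},
  {"grip": 1,"x": 0.68,"y": 0.1,"z": -0.05,"rx": 0,"ry": 0,"rz": -0.315},
  {"grip": 1,"x": 0.68,"y": 0.1,"z": -0.05,"rx": 0,"ry": 0,"rz": -0.36},
])

```text
time_s: 11.55
position: [663.5, -51.4, 109.6]
tool_rot: [[-0.642, 0.767, -0.004], [0.767, 0.642, 0.0], [0.003, -0.003, -1.0]]
force: [0.1, -0.2, -2.1]
gripper_width: 15.8
grasp_force: 30.0
```

```bash
python3 st.py "[664,-50,50]"
```

```text
11.55 p [663.5 -51.4 109.6] q [ 0.301  0.957 -0.584  1.516  0.631  0.867  0.191] yang 39.93 z [-0.004  0.    -1.   ] F [ 0.1 -0.2 -2.1] M [-0.029 -0.198  0.078] w 15.8 g 30.0
move [0.0031 0.0072 0.2978]
```

Request:
step_arm([
  {"grip": 1,"x": 0.003,"y": 0.005,"z": 0,"rx": 0,"ry": 0,"rz": -0.048},
  {"grip": 1,"x": 0.003,"y": 0.005,"z": 0.05,"rx": 0,"ry": 0,"rz": -0.048},
  {"grip": 1,"x": 0.003,"y": 0.005,"z": 0.15,"rx": 0,"ry": 0,"rz": -0.048},
  {"grip": 1,"x": 0.003,"y": 0.005,"z": 0.25,"rx": 0,"ry": 0,"rz": -0.048},
  {"grip": 1,"x": 0.003,"y": 0.005,"z": 0.29,"rx": 0,"ry": 0,"rz": -0.048},
  {"grip": 1,"x": 0.003,"y": 0.005,"z": 0.29,"rx": 0,"ry": 0,"rz": -0.048},
  {"grip": 1,"x": 0.003,"y": 0.005,"z": 0.29,"rx": 0,"ry": 0,"rz": -0.048},
])

```text
time_s: 12.25
position: [665.6, -50.0, 54.2]
tool_rot: [[-0.745, 0.667, -0.0], [0.667, 0.745, 0.0], [0.0, 0.0, -1.0]]
force: [0.2, -0.1, -2.1]
gripper_width: 15.7
grasp_force: 30.0
```

```bash
python3 st.py "[540.3+98*.749,59.6-98*.663,50]"; python3 - <<'E'
from h import *
a=capture("scene")[0];t=capture("top")[0]
c1=cv2.resize(a[160:260,300:400],(560,560),interpolation=cv2.INTER_CUBIC)
cv2.imwrite("pics/pre.png",c1)
E
```

```text
12.25 p [665.6 -50.   54.2] q [ 0.297  1.036 -0.578  1.532  0.717  0.795  0.268] yang 48.15 z [-0.  0. -1.] F [ 0.2 -0.1 -2.1] M [-0.059 -0.186 -0.001] w 15.7 g 30.0
move [ 0.3422 -0.0066  0.021 ]
```

View pics/pre.png

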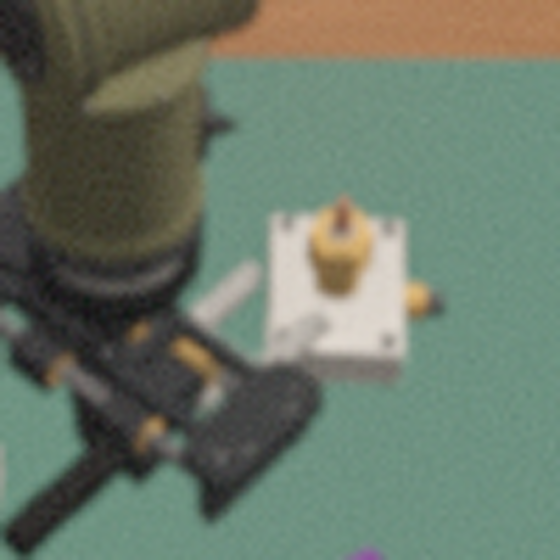

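Prong tips at (253,268) and (318,325) straddle the line to the nut (343,245). I'll slide on.

Request:
step_arm([
  {"grip": 1,"x": 0,"y": -0.006,"z": 0.012,"rx": 0,"ry": 0,"rz": -0.002},
  {"grip": 1,"x": 0.06,"y": -0.006,"z": 0.012,"rx": 0,"ry": 0,"rz": -0.002},
  {"grip": 1,"x": 0.12,"y": -0.006,"z": 0.012,"rx": 0,"ry": 0,"rz": -0.002},
  {"grip": 1,"x": 0.18,"y": -0.006,"z": 0.012,"rx": 0,"ry": 0,"rz": -0.002},
  {"grip": 1,"x": 0.2,"y": -0.006,"z": 0.012,"rx": 0,"ry": 0,"rz": -0.002},
  {"grip": 1,"x": 0.22,"y": -0.006,"z": 0.012,"rx": 0,"ry": 0,"rz": -0.002},
])

```text
time_s: 12.95
position: [632.2, -22.0, 52.4]
tool_rot: [[-0.75, 0.662, 0.001], [0.662, 0.75, -0.0], [-0.001, 0.0, -1.0]]
force: [0.3, 0.4, -3.4]
gripper_width: 16.1
grasp_force: 30.0
```

```bash
python3 st.py "[540.3+98*.749,59.6-98*.663,50]"
```

```text
12.95 p [632.2 -22.   52.4] q [ 0.256  1.    -0.554  1.651  0.745  0.712  0.172] yang 48.57 z [ 0.001 -0.    -1.   ] F [ 0.3  0.4 -3.4] M [-0.08  -0.247 -0.007] w 16.1 g 30.0
move [0.1245 0.0011 0.0117]
```

No contact so far and well lined up. I'll go in the rest of the way.

Request:
step_arm([
  {"grip": 1,"x": 0.03,"y": 0.001,"z": 0.005,"rx": 0,"ry": 0,"rz": 0},
  {"grip": 1,"x": 0.06,"y": 0.001,"z": 0.005,"rx": 0,"ry": 0,"rz": 0},
  {"grip": 1,"x": 0.09,"y": 0.001,"z": 0.005,"rx": 0,"ry": 0,"rz": 0},
  {"grip": 1,"x": 0.115,"y": 0.001,"z": 0.005,"rx": 0,"ry": 0,"rz": 0},
  {"grip": 1,"x": 0.115,"y": 0.001,"z": 0.005,"rx": 0,"ry": 0,"rz": 0},
])

```text
time_s: 13.45
position: [614.1, -5.6, 51.0]
tool_rot: [[-0.751, 0.661, -0.001], [0.661, 0.751, 0.0], [0.001, -0.0, -1.0]]
force: [-0.3, 0.1, -3.3]
gripper_width: 15.6
grasp_force: 30.0
```

```bash
python3 st.py "[540.3+98*.749,59.6-98*.663,50]"
```

```text
13.45 p [614.1  -5.6  51. ] q [ 0.228  0.984 -0.539  1.709  0.759  0.67   0.118] yang 48.65 z [-0.001  0.    -1.   ] F [-0.3  0.1 -3.3] M [-0.049 -0.166 -0.046] w 15.6 g 30.0
move [ 0.0022 -0.0006  0.0048]
```

Request:
step_arm([
  {"grip": 1,"x": 0.005,"y": 0,"z": 0,"rx": 0,"ry": 0,"rz": 0},
  {"grip": 1,"x": 0.01,"y": 0,"z": 0,"rx": 0,"ry": 0,"rz": 0},
])

```text
time_s: 13.65
position: [613.5, -5.5, 50.9]
tool_rot: [[-0.749, 0.662, 0.0], [0.662, 0.749, -0.0], [-0.001, 0.0, -1.0]]
force: [-0.3, 0.3, -2.5]
gripper_width: 15.6
grasp_force: 30.0
```

```bash
python3 st.py
```

```text
13.65 p [613.5  -5.5  50.9] q [ 0.226  0.983 -0.537  1.712  0.76   0.666  0.113] yang 48.54 z [ 0. -0. -1.] F [-0.3  0.3 -2.5] M [-0.054 -0.236 -0.03 ] w 15.6 g 30.0
```

Request:
step_arm([
  {"grip": 1,"x": 0.005,"y": 0,"z": 0,"rx": 0,"ry": 0,"rz": 0},
])

```text
time_s: 13.75
position: [612.7, -4.7, 50.9]
tool_rot: [[-0.749, 0.662, 0.0], [0.662, 0.749, -0.0], [-0.0, 0.0, -1.0]]
force: [-0.1, 0.9, -3.5]
gripper_width: 15.8
grasp_force: 30.0
```

```bash
python3 st.py
```

```text
13.75 p [612.7  -4.7  50.9] q [ 0.225  0.982 -0.536  1.715  0.761  0.664  0.111] yang 48.54 z [ 0. -0. -1.] F [-0.1  0.9 -3.5] M [-0.05  -0.197  0.007] w 15.8 g 30.0
```

Request:
step_arm([
  {"grip": 1,"x": 0.007,"y": 0,"z": 0,"rx": 0,"ry": 0,"rz": 0},
  {"grip": 1,"x": 0.007,"y": 0,"z": 0,"rx": 0,"ry": 0,"rz": 0},
])

```text
time_s: 13.95
position: [612.0, -4.1, 51.1]
tool_rot: [[-0.75, 0.662, 0.001], [0.662, 0.75, -0.001], [-0.001, 0.0, -1.0]]
force: [2.0, -1.2, -3.8]
gripper_width: 15.7
grasp_force: 30.0
```

```bash
python3 st.py
```

```text
13.95 p [612.   -4.1  51.1] q [ 0.223  0.981 -0.535  1.718  0.762  0.662  0.108] yang 48.55 z [ 0.001 -0.001 -1.   ] F [ 2.  -1.2 -3.8] M [-0.182 -0.49  -0.057] w 15.7 g 30.0
```

Throat contact is felt at a TCP-to-nut distance of 95.9 mm, so the lever arm is 98.1 mm. I'll back off 2 mm to centre, then begin the arc and feel for where it takes up.

```bash
cat > arc.py <<'E'
from h import *
import sys
# rows from th0 to th1 about nut centre, tool held at its commanded angle; prints increments
def rows(off,ths,L=98.1):
    for t in ths:
        a=np.radians(t); print(t, round((off+L*(1-np.cos(a)))/200,4), round(-L*np.sin(a)/200,4), round(t/180,4))
rows(float(sys.argv[1]),[float(x) for x in sys.argv[2:]])
E
python3 arc.py -2.5 0 2 4 6; python3 arc.py 0 1.5 2 4 8 12 16 20 24 28 32
```

```text
0.0 -0.0125 -0.0 0.0
2.0 -0.0122 -0.0171 0.0111
4.0 -0.0113 -0.0342 0.0222
6.0 -0.0098 -0.0513 0.0333
1.5 0.0002 -0.0128 0.0083
2.0 0.0003 -0.0171 0.0111
4.0 0.0012 -0.0342 0.0222
8.0 0.0048 -0.0683 0.0444
12.0 0.0107 -0.102 0.0667
16.0 0.019 -0.1352 0.0889
20.0 0.0296 -0.1678 0.1111
24.0 0.0424 -0.1995 0.1333
28.0 0.0574 -0.2303 0.1556
32.0 0.0745 -0.2599 0.1778
```

Request:
step_arm([
  {"grip": 1,"x": -0.0125,"y": 0,"z": 0,"rx": 0,"ry": 0,"rz": 0},
  {"grip": 1,"x": -0.012,"y": -0.017,"z": 0,"rx": 0,"ry": 0,"rz": 0.011},
  {"grip": 1,"x": -0.011,"y": -0.034,"z": 0,"rx": 0,"ry": 0,"rz": 0.022},
  {"grip": 1,"x": -0.011,"y": -0.034,"z": 0,"rx": 0,"ry": 0,"rz": 0.022},
])

```text
time_s: 14.35
position: [608.3, -9.8, 51.0]
tool_rot: [[-0.701, 0.713, 0.0], [0.713, 0.701, 0.001], [0.001, 0.001, -1.0]]
force: [0.4, 0.9, -3.4]
gripper_width: 15.9
grasp_force: 30.0
```

```bash
python3 st.py
```

```text
14.35 p [608.3  -9.8  51. ] q [ 0.225  0.974 -0.517  1.729  0.746  0.645  0.057] yang 44.53 z [ 0.     0.001 -1.   ] F [ 0.4  0.9 -3.4] M [ 0.218 -0.285 -0.067] w 15.9 g 30.0
```

Request:
step_arm([
  {"grip": 1,"x": -0.003,"y": -0.017,"z": 0,"rx": 0,"ry": 0,"rz": 0.011},
  {"grip": 1,"x": -0.003,"y": -0.017,"z": 0,"rx": 0,"ry": 0,"rz": 0.011},
])

```text
time_s: 14.55
position: [606.4, -12.3, 51.0]
tool_rot: [[-0.677, 0.736, -0.0], [0.736, 0.677, 0.001], [0.001, 0.001, -1.0]]
force: [0.1, 3.6, -4.0]
gripper_width: 15.8
grasp_force: 30.0
```

```bash
python3 st.py
```

```text
14.55 p [606.4 -12.3  51. ] q [ 0.225  0.971 -0.508  1.735  0.74   0.636  0.031] yang 42.59 z [-0.     0.001 -1.   ] F [ 0.1  3.6 -4. ] M [ 0.528 -0.235  0.011] w 15.8 g 30.0
```

Request:
step_arm([
  {"grip": 1,"x": 0,"y": -0.017,"z": 0,"rx": 0,"ry": 0,"rz": 0.011},
  {"grip": 1,"x": 0,"y": -0.017,"z": 0,"rx": 0,"ry": 0,"rz": 0.011},
])

```text
time_s: 14.75
position: [604.1, -14.7, 51.0]
tool_rot: [[-0.651, 0.759, 0.0], [0.759, 0.651, 0.001], [0.0, 0.001, -1.0]]
force: [-0.3, 4.3, -3.5]
gripper_width: 16.0
grasp_force: 30.0
```

```bash
python3 st.py
```

```text
14.75 p [604.1 -14.7  51. ] q [ 0.224  0.967 -0.498  1.743  0.733  0.626  0.003] yang 40.6 z [ 0.     0.001 -1.   ] F [-0.3  4.3 -3.5] M [ 0.703 -0.292  0.068] w 16.0 g 30.0
```

Request:
step_arm([
  {"grip": 1,"x": 0,"y": -0.017,"z": 0,"rx": 0,"ry": 0,"rz": 0.011},
  {"grip": 1,"x": 0,"y": -0.017,"z": 0,"rx": 0,"ry": 0,"rz": 0.011},
])

```text
time_s: 14.95
position: [601.5, -17.0, 51.0]
tool_rot: [[-0.624, 0.781, 0.0], [0.781, 0.624, 0.001], [0.0, 0.001, -1.0]]
force: [1.3, 5.3, -2.9]
gripper_width: 15.3
grasp_force: 30.0
```

```bash
python3 st.py
```

```text
14.95 p [601.5 -17.   51. ] q [ 0.223  0.963 -0.487  1.751  0.727  0.616 -0.025] yang 38.61 z [ 0.     0.001 -1.   ] F [ 1.3  5.3 -2.9] M [ 0.9   -0.438  0.036] w 15.3 g 30.0
```

```bash
cat >> st.py <<'E'
r=(p-[540.3,59.6,0])[:2]; F=np.array(s["force"]); print("rad",np.hypot(*r).round(1),"dir",(np.degrees(np.arctan2(r[1],r[0]))).round(2),"T",round((r[0]*F[1]-r[1]*F[0])/1000+s["ft_torque"][2],3),"Fr",round(float(r@F[:2]/np.hypot(*r)),1))
E
python3 st.py
```

```text
14.95 p [601.5 -17.   51. ] q [ 0.223  0.963 -0.487  1.751  0.727  0.616 -0.025] yang 38.61 z [ 0.     0.001 -1.   ] F [ 1.3  5.3 -2.9] M [ 0.9   -0.438  0.036] w 15.3 g 30.0
rad 98.0 dir -51.35 T 0.459 Fr -3.4
```

Request:
step_arm([
  {"grip": 1,"x": 0.004,"y": -0.017,"z": 0,"rx": 0,"ry": 0,"rz": 0.011},
  {"grip": 1,"x": 0.005,"y": -0.034,"z": 0,"rx": 0,"ry": 0,"rz": 0.022},
])

```text
time_s: 15.15
position: [596.5, -20.4, 51.2]
tool_rot: [[-0.568, 0.823, 0.002], [0.823, 0.568, 0.001], [-0.001, 0.002, -1.0]]
force: [3.1, 4.6, -3.8]
gripper_width: 15.7
grasp_force: 30.1
```

```bash
python3 st.py
```

```text
15.15 p [596.5 -20.4  51.2] q [ 0.218  0.954 -0.466  1.769  0.714  0.592 -0.083] yang 34.63 z [ 0.002  0.001 -1.   ] F [ 3.1  4.6 -3.8] M [ 0.833 -0.807  0.259] w 15.7 g 30.1
rad 97.8 dir -54.9 T 0.765 Fr -2.0
```

Request:
step_arm([
  {"grip": 1,"x": 0.0,"y": -0.017,"z": 0,"rx": 0,"ry": 0,"rz": 0.011},
  {"grip": 1,"x": 0.001,"y": -0.034,"z": 0,"rx": 0,"ry": 0,"rz": 0.022},
])

```text
time_s: 15.35
position: [590.8, -24.2, 51.3]
tool_rot: [[-0.51, 0.86, 0.002], [0.86, 0.51, 0.001], [-0.0, 0.003, -1.0]]
force: [2.6, 4.3, -2.9]
gripper_width: 15.7
grasp_force: 30.1
```

```bash
python3 st.py
```

```text
15.35 p [590.8 -24.2  51.3] q [ 0.214  0.946 -0.444  1.787  0.7    0.569 -0.139] yang 30.65 z [ 0.002  0.001 -1.   ] F [ 2.6  4.3 -2.9] M [ 0.84  -0.742  0.256] w 15.7 g 30.1
rad 97.8 dir -58.9 T 0.692 Fr -2.4
```

Torque has levelled off at 0.7–0.76 N m, so the nut is turning. Take-up was at a tool angle of about 36°, so I need about -52.5° in all. I'll continue the arc.

Request:
step_arm([
  {"grip": 1,"x": 0.0012,"y": -0.0342,"z": 0,"rx": 0,"ry": 0,"rz": 0.0222},
  {"grip": 1,"x": 0.0048,"y": -0.0683,"z": 0,"rx": 0,"ry": 0,"rz": 0.0444},
  {"grip": 1,"x": 0.0107,"y": -0.102,"z": 0,"rx": 0,"ry": 0,"rz": 0.0667},
  {"grip": 1,"x": 0.019,"y": -0.1352,"z": 0,"rx": 0,"ry": 0,"rz": 0.0889},
  {"grip": 1,"x": 0.0296,"y": -0.1678,"z": 0,"rx": 0,"ry": 0,"rz": 0.1111},
  {"grip": 1,"x": 0.0424,"y": -0.1995,"z": 0,"rx": 0,"ry": 0,"rz": 0.1333},
  {"grip": 1,"x": 0.0574,"y": -0.2303,"z": 0,"rx": 0,"ry": 0,"rz": 0.1556},
  {"grip": 1,"x": 0.0745,"y": -0.2599,"z": 0,"rx": 0,"ry": 0,"rz": 0.1778},
])

```text
time_s: 16.15
position: [539.1, -38.2, 51.4]
tool_rot: [[0.025, 1.0, 0.004], [1.0, -0.025, 0.001], [0.001, 0.004, -1.0]]
force: [4.0, 4.1, -4.6]
gripper_width: 15.7
grasp_force: 30.2
```

```bash
python3 st.py
```

```text
16.15 p [539.1 -38.2  51.4] q [ 0.136  0.885 -0.252  1.95   0.56   0.371 -0.579] yang -1.41 z [ 0.004  0.001 -1.   ] F [ 4.   4.1 -4.6] M [ 0.66  -0.819  0.444] w 15.7 g 30.2
rad 97.8 dir -90.72 T 0.826 Fr -4.2
```

Request:
step_arm([
  {"grip": 1,"x": 0.004,"y": -0.0342,"z": 0,"rx": 0,"ry": 0,"rz": 0.0222},
  {"grip": 1,"x": 0.0088,"y": -0.0683,"z": 0,"rx": 0,"ry": 0,"rz": 0.0444},
  {"grip": 1,"x": 0.0147,"y": -0.102,"z": 0,"rx": 0,"ry": 0,"rz": 0.0667},
  {"grip": 1,"x": 0.023,"y": -0.1352,"z": 0,"rx": 0,"ry": 0,"rz": 0.0889},
  {"grip": 1,"x": 0.0336,"y": -0.1678,"z": 0,"rx": 0,"ry": 0,"rz": 0.1111},
  {"grip": 1,"x": 0.0464,"y": -0.1995,"z": 0,"rx": 0,"ry": 0,"rz": 0.1333},
  {"grip": 1,"x": 0.0614,"y": -0.2303,"z": 0,"rx": 0,"ry": 0,"rz": 0.1556},
  {"grip": 1,"x": 0.0785,"y": -0.2599,"z": 0,"rx": 0,"ry": 0,"rz": 0.1778},
])

```text
time_s: 16.95
position: [487.7, -22.8, 51.4]
tool_rot: [[0.552, 0.834, 0.003], [0.834, -0.552, -0.001], [0.001, 0.004, -1.0]]
force: [4.1, -0.4, -4.0]
gripper_width: 15.7
grasp_force: 30.2
```

```bash
python3 st.py
```

```text
16.95 p [487.7 -22.8  51.4] q [-1.00e-03  8.53e-01 -7.90e-02  2.11e+00  3.33e-01  1.87e-01 -9.64e-01] yang -33.48 z [ 0.003 -0.001 -1.   ] F [ 4.1 -0.4 -4. ] M [-0.018 -0.734  0.493] w 15.7 g 30.2
rad 97.8 dir -122.57 T 0.854 Fr -1.9
```

Request:
step_arm([
  {"grip": 1,"x": 0.0005,"y": -0.0256,"z": -0.005,"rx": 0,"ry": 0,"rz": 0.0167},
  {"grip": 1,"x": 0.0027,"y": -0.0513,"z": -0.01,"rx": 0,"ry": 0,"rz": 0.0333},
  {"grip": 1,"x": 0.006,"y": -0.0767,"z": -0.01,"rx": 0,"ry": 0,"rz": 0.05},
  {"grip": 1,"x": 0.0107,"y": -0.102,"z": -0.01,"rx": 0,"ry": 0,"rz": 0.0667},
])

```text
time_s: 17.35
position: [472.1, -10.4, 53.3]
tool_rot: [[0.713, 0.701, 0.004], [0.701, -0.713, -0.002], [0.001, 0.004, -1.0]]
force: [4.6, -1.3, -4.9]
gripper_width: 15.8
grasp_force: 30.1
```

```bash
python3 st.py
```

```text
17.35 p [472.1 -10.4  53.3] q [-0.054  0.844 -0.038  2.158  0.224  0.141 -1.096] yang -45.51 z [ 0.004 -0.002 -1.   ] F [ 4.6 -1.3 -4.9] M [-0.358 -0.745  0.408] w 15.8 g 30.1
rad 97.7 dir -134.26 T 0.824 Fr -2.3
```

Request:
step_arm([
  {"grip": 1,"x": 0.0006,"y": -0.0256,"z": 0,"rx": 0,"ry": 0,"rz": 0.0167},
  {"grip": 1,"x": 0.0037,"y": -0.0598,"z": 0,"rx": 0,"ry": 0,"rz": 0.0389},
  {"grip": 1,"x": 0.0037,"y": -0.0598,"z": 0,"rx": 0,"ry": 0,"rz": 0.0389},
])

```text
time_s: 17.65
position: [463.5, -0.8, 53.2]
tool_rot: [[0.792, 0.61, 0.002], [0.61, -0.792, -0.002], [0.001, 0.003, -1.0]]
force: [4.7, -1.5, -4.4]
gripper_width: 15.7
grasp_force: 30.0
```

```bash
python3 st.py; python3 - <<'E'
from h import *
f=np.mean([capture("top")[0].astype(float) for _ in range(4)],0)
K=8;b=np.clip(cv2.resize(f[174:216,262:300],None,fx=K,fy=K,interpolation=cv2.INTER_CUBIC),0,255).astype(np.uint8)
g=capture("scene")[0][190:236,340:384]
cv2.imwrite("pics/turned.png",np.hstack([cv2.resize(b,(390,400)),cv2.resize(g,(390,400),interpolation=cv2.INTER_CUBIC)]))
E
```

```text
17.65 p [463.5  -0.8  53.2] q [-0.086  0.842 -0.022  2.182  0.158  0.117 -1.171] yang -52.39 z [ 0.002 -0.002 -1.   ] F [ 4.7 -1.5 -4.4] M [-0.368 -0.745  0.201] w 15.7 g 30.0
rad 97.8 dir -141.82 T 0.599 Fr -2.8
```

View pics/turned.png

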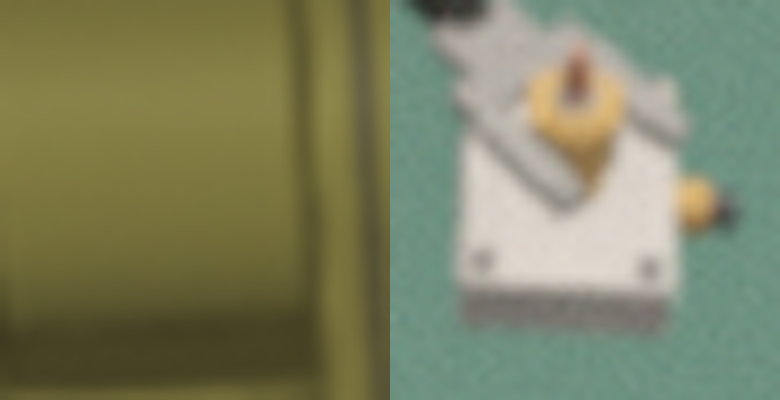

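The scene view shows the jaw seated around the nut (578,95), with the top view hidden by the arm. I'll free the play by rotating back 11.5°, then lift the jaw straight up past the nozzle.

Request:
step_arm([
  {"grip": 1,"x": 0.0012,"y": 0.0342,"z": 0,"rx": 0,"ry": 0,"rz": -0.0222},
  {"grip": 1,"x": 0.0048,"y": 0.0683,"z": 0,"rx": 0,"ry": 0,"rz": -0.0444},
  {"grip": 1,"x": 0.0098,"y": 0.0978,"z": 0,"rx": 0,"ry": 0,"rz": -0.0639},
  {"grip": 1,"x": 0.0098,"y": 0.0978,"z": 0,"rx": 0,"ry": 0,"rz": -0.0639},
])

```text
time_s: 18.3
position: [476.4, -14.3, 52.9]
tool_rot: [[0.654, 0.757, 0.001], [0.757, -0.654, 0.0], [0.001, 0.0, -1.0]]
force: [3.1, 1.4, -5.0]
gripper_width: 15.4
grasp_force: 30.0
```

```bash
python3 st.py
```

```text
18.3 p [476.4 -14.3  52.9] q [-0.032  0.846 -0.057  2.142  0.268  0.16  -1.047] yang -40.82 z [ 0.001  0.    -1.   ] F [ 3.1  1.4 -5. ] M [-0.004 -0.672 -0.149] w 15.4 g 30.0
rad 97.7 dir -130.83 T -0.008 Fr -3.0
```

Request:
step_arm([
  {"grip": 1,"x": 0.006,"y": 0,"z": 0,"rx": 0,"ry": 0,"rz": 0},
  {"grip": 1,"x": 0.006,"y": 0,"z": 0,"rx": 0,"ry": 0,"rz": 0},
])

```text
time_s: 18.5
position: [475.9, -13.9, 52.9]
tool_rot: [[0.655, 0.756, -0.001], [0.756, -0.655, -0.001], [-0.002, 0.0, -1.0]]
force: [2.6, -2.4, -3.2]
gripper_width: 15.7
grasp_force: 30.0
```

```bash
python3 st.py
```

```text
18.5 p [475.9 -13.9  52.9] q [-0.035  0.846 -0.055  2.141  0.266  0.162 -1.048] yang -40.91 z [-0.001 -0.001 -1.   ] F [ 2.6 -2.4 -3.2] M [-0.621 -0.519 -0.246] w 15.7 g 30.0
rad 97.7 dir -131.21 T 0.101 Fr 0.1
```

Request:
step_arm([
  {"grip": 1,"x": 0,"y": 0.006,"z": 0,"rx": 0,"ry": 0,"rz": 0},
  {"grip": 1,"x": 0,"y": 0.006,"z": 0,"rx": 0,"ry": 0,"rz": 0},
])

```text
time_s: 18.7
position: [476.3, -14.2, 52.8]
tool_rot: [[0.653, 0.757, -0.002], [0.757, -0.653, -0.001], [-0.002, -0.001, -1.0]]
force: [0.3, -1.8, -3.7]
gripper_width: 15.4
grasp_force: 30.0
```

```bash
python3 st.py
```

```text
18.7 p [476.3 -14.2  52.8] q [-0.033  0.846 -0.057  2.139  0.267  0.165 -1.046] yang -40.8 z [-0.002 -0.001 -1.   ] F [ 0.3 -1.8 -3.7] M [-0.518 -0.118 -0.223] w 15.4 g 30.0
rad 97.7 dir -130.96 T -0.085 Fr 1.2
```

Forces are small now, so I'll lift.

Request:
step_arm([
  {"grip": 1,"x": 0,"y": 0,"z": -0.04,"rx": 0,"ry": 0,"rz": 0},
  {"grip": 1,"x": 0,"y": 0,"z": -0.08,"rx": 0,"ry": 0,"rz": 0},
  {"grip": 1,"x": 0,"y": 0,"z": -0.11,"rx": 0,"ry": 0,"rz": 0},
  {"grip": 1,"x": 0,"y": 0,"z": -0.11,"rx": 0,"ry": 0,"rz": 0},
])

```text
time_s: 19.1
position: [478.7, -12.4, 76.1]
tool_rot: [[0.651, 0.759, 0.003], [0.759, -0.651, 0.002], [0.004, 0.001, -1.0]]
force: [3.6, 3.0, -6.1]
gripper_width: 15.9
grasp_force: 30.0
```

```bash
python3 st.py
```

```text
19.1 p [478.7 -12.4  76.1] q [-0.02   0.798 -0.08   2.131  0.261  0.218 -1.041] yang -40.65 z [ 0.003  0.002 -1.   ] F [ 3.6  3.  -6.1] M [ 0.493 -0.642  0.053] w 15.9 g 30.0
rad 94.7 dir -130.56 T 0.128 Fr -4.6
```

Request:
step_arm([
  {"grip": 1,"x": 0,"y": 0,"z": -0.11,"rx": 0,"ry": 0,"rz": 0},
  {"grip": 1,"x": 0,"y": 0,"z": -0.11,"rx": 0,"ry": 0,"rz": 0},
  {"grip": 1,"x": 0,"y": 0,"z": -0.11,"rx": 0,"ry": 0,"rz": 0},
])

```text
time_s: 19.4
position: [480.2, -11.2, 98.1]
tool_rot: [[0.651, 0.759, 0.007], [0.759, -0.651, 0.003], [0.007, 0.003, -1.0]]
force: [4.8, 4.7, -2.6]
gripper_width: 15.4
grasp_force: 30.0
```

```bash
python3 st.py; python3 - <<'E'
from h import *
g=capture("scene")[0][170:236,320:390]
cv2.imwrite("pics/hang.png",cv2.resize(g,(636,600),interpolation=cv2.INTER_CUBIC))
E
```

```text
19.4 p [480.2 -11.2  98.1] q [-0.007  0.754 -0.103  2.12   0.253  0.272 -1.035] yang -40.6 z [ 0.007  0.003 -1.   ] F [ 4.8  4.7 -2.6] M [ 1.144 -1.168  0.042] w 15.4 g 30.0
rad 92.9 dir -130.31 T 0.094 Fr -6.7
```

View pics/hang.png

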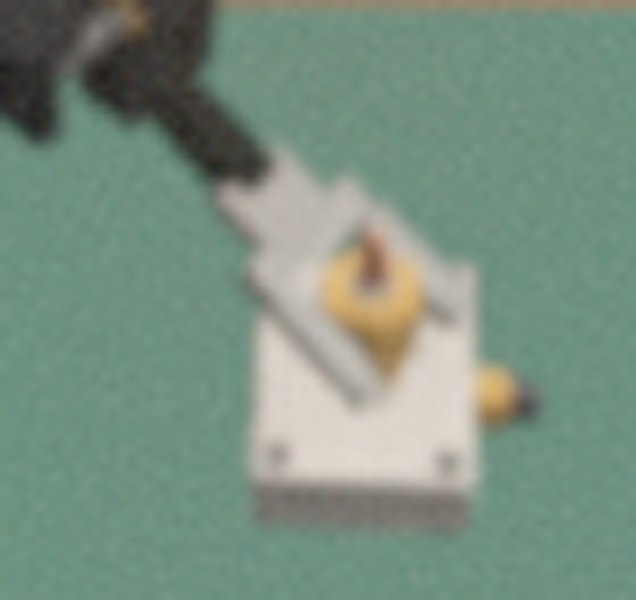

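The picture shows the jaw still around the nut, with its prong tip at (365,400) where it was before. Only the handle rose, so the wrench is pitching in the grip. I'll go back down and pull it off horizontally instead.

Request:
step_arm([
  {"grip": 1,"x": 0,"y": 0,"z": 0.04,"rx": 0,"ry": 0,"rz": 0},
  {"grip": 1,"x": 0,"y": 0,"z": 0.08,"rx": 0,"ry": 0,"rz": 0},
  {"grip": 1,"x": 0,"y": 0,"z": 0.12,"rx": 0,"ry": 0,"rz": 0},
  {"grip": 1,"x": 0,"y": 0,"z": 0.16,"rx": 0,"ry": 0,"rz": 0},
  {"grip": 1,"x": 0,"y": 0,"z": 0.2,"rx": 0,"ry": 0,"rz": 0},
  {"grip": 1,"x": 0,"y": 0,"z": 0.22,"rx": 0,"ry": 0,"rz": 0},
  {"grip": 1,"x": 0,"y": 0,"z": 0.22,"rx": 0,"ry": 0,"rz": 0},
])

```text
time_s: 20.15
position: [473.7, -16.8, 51.5]
tool_rot: [[0.655, 0.755, -0.008], [0.755, -0.655, -0.004], [-0.008, -0.003, -1.0]]
force: [-3.3, -6.1, 0.3]
gripper_width: 15.6
grasp_force: 30.0
```

```bash
python3 st.py;python3 - <<'E'
from h import *
g=capture("scene")[0][170:236,320:390]
cv2.imwrite("pics/down.png",cv2.resize(g,(424,400),interpolation=cv2.INTER_CUBIC))
im=cv2.imread("pics/down.png")
E
```

```text
20.15 p [473.7 -16.8  51.5] q [-0.032  0.849 -0.054  2.142  0.27   0.166 -1.048] yang -40.95 z [-0.008 -0.004 -1.   ] F [-3.3 -6.1  0.3] M [-0.96   0.349  0.002] w 15.6 g 30.0
rad 101.4 dir -131.09 T 0.155 Fr 6.8
```

View pics/down.png

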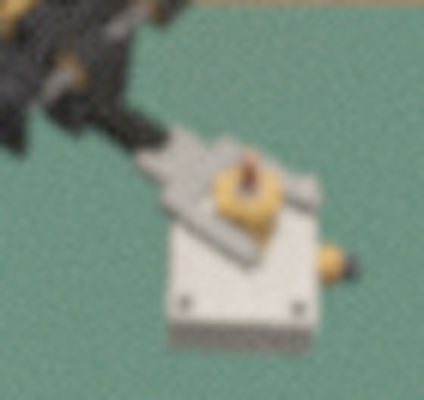

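The last view shows the wrench level again with its prongs still around the nut (250,200). I'll pull off along the handle.

Request:
step_arm([
  {"grip": 1,"x": -0.03,"y": 0,"z": 0,"rx": 0,"ry": 0,"rz": 0},
  {"grip": 1,"x": -0.06,"y": 0,"z": 0,"rx": 0,"ry": 0,"rz": 0},
  {"grip": 1,"x": -0.1,"y": 0,"z": 0,"rx": 0,"ry": 0,"rz": 0},
  {"grip": 1,"x": -0.1,"y": 0,"z": 0,"rx": 0,"ry": 0,"rz": 0},
])

```text
time_s: 20.6
position: [463.7, -29.0, 52.4]
tool_rot: [[0.653, 0.757, -0.001], [0.757, -0.653, 0.0], [-0.0, -0.001, -1.0]]
force: [0.2, -1.3, -2.1]
gripper_width: 15.5
grasp_force: 30.0
```

```bash
cat > low.py <<'E'
from h import *
# steel blob / gold blob numbers in scene view
im=capture("scene")[0];h=cv2.cvtColor(im,cv2.COLOR_BGR2HSV)
x0,x1,y0,y1=330,390,180,232;s=h[y0:y1,x0:x1]
for r in range(0,y1-y0,2): print("%3d"%(y0+r),"".join("G" if (60<p[0]<95 and p[1]>60) else "k" if p[2]<70 else "Y" if (p[0]<35 and p[1]>60) else "." if p[2]>195 else "s" for p in s[r]))
E
python3 st.py; python3 low.py
```

```text
20.6 p [463.7 -29.   52.4] q [-0.006  0.844 -0.049  2.175  0.286  0.129 -1.034] yang -40.78 z [-0.001  0.    -1.   ] F [ 0.2 -1.3 -2.1] M [-0.144 -0.112 -0.019] w 15.5 g 30.0
rad 117.1 dir -130.83 T 0.091 Fr 0.8
180 kkkkkksssGsssssssGsssssssssssssssssssssssGsssssGsssssGsGGsss
182 kkkkkksssGssssssssssssssssGssssssGssssGssssGsGGsssGsGGsGGsGs
184 kkkkkkssssGssGsssssssssssssssGsssssssssGssssssssGssGsGsGGGsG
186 kkkkkkkkssssGsssssssssssssssssssssssGsssGssGsssssGsssGsssGGs
188 sskkkkkkkkksssssssssGsssssssssssssGssGssGssssssssGGGssGsGsGs
190 GGssGkkkkkkkssssssssssssssssssssssssGsssGssssssGssssGsGsGGss
192 GsGGsGGsssssssssssssssssssssssssGsssGsssssssssssGssGGsGGGGss
194 GGsGsGGsssssssssssssssssssssssssssssGsGsGGsssssGGsGGsssGsGGs
196 ssssGGGsssssssssssssssssssssssYYssssssGsGsGssGsGsGGsGsGGGGGG
198 GssGGGssGGGsssssssssssssssYYYYYYYYYssssssssGGsGGGGGGGssGsGGs
200 GGssGsGGGGsssssssssssss...YYYYYYYYYYYsssssssGGssGsGGsssGGGGG
202 GGsGGssGGGssssssssss.....YYYYYYYYYYYYsss.sssGGGsGssssGsGGsGG
204 sGsGsGGsGGGGssssssssss...sYYYYYYYYYY......ssGGssGGGsGGsGGGGG
206 GGGGsGGsGGGsGsGGsssssssssssYYYYYYYYs......ssGGGssGGGsGssGssG
208 GGGGGGsGGGGGssGGGss.sssssssssYYYYYYs......sssGsGGGGGsGsGGGGG
210 GGGGGGGGsGsGGsGGsss....ssssssYYYYY........ssYssssGGsGGsGssGG
212 GGGGsGssGGGGGGsssss.......sssYYYss........YYYYYssssGsGsGGGGG
214 GGGGGGGGGGGGsGGGsss.......................YYYYYsssGsGGsGGGGG
216 GGGGsGGGGsGsGGGGsss.......................sYYssssssGsGGGGGGG
218 GGGssGsGGsGGGssGsss.s.....................ssssGGGGsGGGssGGGG
220 sGGGGGsGssGGGsGGssssss................sssssssGGGGGGGGGGGGGGG
222 GGsGGGGGGsGsGGssssssssssssss..........ssssssGGGGGsGGGGGGGGGG
224 GGGGGsGGGGsGGGssssssssssssssssssssssssssssssGsGGGGGGGGGGGGGG
226 GGGGsGssGsGGsGsssssssssssssssssssssssssssssGGGGGGssGGsGsGGGG
228 GGGGGGGGsGGssGGGssssssssssssssssssssssssssssGGGGGsGGGsGGGsGG
230 GsGsGGGGGsGGGsGGGsGGGGGGGGGsGsGsGGssGsGGGssGsGGGGsGGGsGGGGGG
```

Sliding freely. I'll carry on out.

Request:
step_arm([
  {"grip": 1,"x": -0.04,"y": 0,"z": 0,"rx": 0,"ry": 0,"rz": 0},
  {"grip": 1,"x": -0.08,"y": 0,"z": 0,"rx": 0,"ry": 0,"rz": 0},
  {"grip": 1,"x": -0.12,"y": 0,"z": 0,"rx": 0,"ry": 0,"rz": 0},
  {"grip": 1,"x": -0.14,"y": 0,"z": 0,"rx": 0,"ry": 0,"rz": 0},
])

```text
time_s: 21.05
position: [444.5, -51.4, 52.9]
tool_rot: [[0.654, 0.756, -0.002], [0.756, -0.654, -0.001], [-0.002, -0.001, -1.0]]
force: [0.3, 0.1, -2.7]
gripper_width: 16.1
grasp_force: 30.0
```

```bash
python3 st.py
```

```text
21.05 p [444.5 -51.4  52.9] q [ 0.032  0.839 -0.033  2.225  0.313  0.084 -1.016] yang -40.85 z [-0.002 -0.001 -1.   ] F [ 0.3  0.1 -2.7] M [-0.066  0.045  0.024] w 16.1 g 30.0
rad 146.6 dir -130.8 T 0.047 Fr -0.2
```

Clear of the nut: the tips are about 6 mm beyond it. I'll raise the wrench and take it to free bench.

Request:
step_arm([
  {"grip": 1,"x": 0,"y": 0,"z": -0.1,"rx": 0,"ry": 0,"rz": 0},
  {"grip": 1,"x": 0,"y": 0,"z": -0.25,"rx": 0,"ry": 0,"rz": 0},
  {"grip": 1,"x": 0,"y": 0.1,"z": -0.3,"rx": 0,"ry": 0,"rz": 0},
  {"grip": 1,"x": 0,"y": 0.3,"z": -0.3,"rx": 0,"ry": 0,"rz": 0},
  {"grip": 1,"x": 0,"y": 0.5,"z": -0.3,"rx": 0,"ry": 0,"rz": 0},
  {"grip": 1,"x": 0,"y": 0.5,"z": -0.3,"rx": 0,"ry": 0,"rz": 0},
])

```text
time_s: 21.65
position: [526.3, -120.9, 113.4]
tool_rot: [[0.658, 0.753, 0.007], [0.753, -0.658, -0.003], [0.002, 0.008, -1.0]]
force: [-1.4, 0.4, -2.9]
gripper_width: 15.6
grasp_force: 30.0
```

```bash
python3 st.py "[519,-284,110]"; python3 - <<'E'
from h import *
# nut angle check, top view
f=np.mean([capture("top")[0].astype(float) for _ in range(6)],0);K=8;x0,y0=262,174
b=np.clip(cv2.resize(f[174:216,262:300],None,fx=K,fy=K,interpolation=cv2.INTER_CUBIC),0,255).astype(np.uint8);h=cv2.cvtColor(b,cv2.COLOR_BGR2HSV)
yel=((h[...,0]<35)&(h[...,1]>90)).astype(np.uint8)
for c in cv2.findContours(yel,0,1)[0]:
    if cv2.contourArea(c)<1500: continue
    w=on_plane("top",(c[:,0]+.5)/K-.5+[x0,y0],69)[:,:2]
    m=cv2.moments(w.astype(np.float32));cc=np.array([m['m10'],m['m01']])/m['m00'];v=w-cc
    th=np.linspace(0,2*np.pi,360,endpoint=False);a=np.arctan2(v[:,1],v[:,0]);i=np.argsort(a)
    rr=np.interp(th,a[i],np.hypot(*v.T)[i],period=2*np.pi);F=(rr*np.exp(-6j*th)).mean()
    print(cc.round(1),rr.mean().round(1),abs(F).round(3),np.degrees(-np.angle(F)/6)%60)
im,d=capture("scene");P=cloud("scene",d)
hh=cv2.cvtColor(im,cv2.COLOR_BGR2HSV)
k=(P[...,2]>50)&(P[...,2]<180)&(P[...,0]>500)&(P[...,0]<700)&(P[...,1]<20)&(P[...,1]>-350)&(hh[...,1]<70)
q=P[k];print(len(q),q.mean(0).round(1),q.min(0).round(1),q.max(0).round(1))
A=np.c_[q[:,:2],np.ones(len(q))];print("plane",np.linalg.lstsq(A,q[:,2],rcond=None)[0].round(3))
E
```

```text
21.65 p [ 526.3 -120.9  113.4] q [ 0.251  0.769 -0.186  1.936  0.304  0.455 -0.875] yang -41.17 z [ 0.007 -0.003 -1.   ] F [-1.4  0.4 -2.9] M [-0.106  0.042 -0.019] w 15.6 g 30.0
move [-0.6378  0.5092  0.0197]
rad 181.1 dir -94.44 T -0.274 Fr -0.3
[537.1  58.9] 16.2 0.242 1.5111342153258087
584 [558.8 -73.8 127.3] [ 501.7 -192.4  109.9] [622.2  -2.3 179.8]
plane [-4.60000e-02 -2.16000e-01  1.37307e+02]
```

The held wrench is fine. The nut-angle check is coarse though, so before setting the wrench down I'll measure it once more with the same fit on the first picture and now.

```bash
python3 - <<'E'
from h import *
def ang(f,n,box,cx,half):
    x0,x1,y0,y1=box;K=8
    b=np.clip(cv2.resize(f[y0:y1,x0:x1].astype(np.float32),None,fx=K,fy=K,interpolation=cv2.INTER_CUBIC),0,255)
    B,G,R=cv2.split(b); q=(R-B)/(R+1)
    out=[]
    for t in(.3,.35,.4,.45,.5):
        cs=[c for c in cv2.findContours((q>t).astype(np.uint8),0,1)[0] if cv2.contourArea(c)>1500]
        best=None
        for c in cs:
            w=on_plane(n,(c[:,0]+.5)/K-.5+[x0,y0],69)[:,:2]; v=w-cx
            if np.hypot(*v.mean(0))>15: continue
            p=np.arctan2(v[:,1],v[:,0]);r=np.hypot(*v.T);k=np.abs(p)<np.radians(half)
            p,r=p[k],r[k]
            A=np.c_[np.ones_like(p),np.cos(p),np.sin(p),np.cos(6*p),np.sin(6*p)];s=np.linalg.lstsq(A,r,rcond=None)[0]
            out.append((t,round(s[0],1),round(np.hypot(s[3],s[4]),2),round(np.degrees(np.arctan2(s[4],s[3])/6)%60,1)))
    print(out)
old=cv2.imread("pics/top0.png"); new=np.mean([capture("top")[0].astype(float) for _ in range(8)],0)
np.save("new.npy",new)
for half in (90,110,180):
  for f in(old,new): ang(f,"top",(262,300,174,216),[538.5,59],half)
E
```

```text
[(0.3, np.float64(15.5), np.float64(0.47), np.float64(29.0)), (0.35, np.float64(15.0), np.float64(0.48), np.float64(29.1)), (0.4, np.float64(14.4), np.float64(0.46), np.float64(28.5)), (0.45, np.float64(13.9), np.float64(0.47), np.float64(29.8)), (0.5, np.float64(13.4), np.float64(0.49), np.float64(29.8))]
[(0.3, np.float64(15.9), np.float64(0.43), np.float64(59.0)), (0.35, np.float64(15.3), np.float64(0.44), np.float64(59.4)), (0.4, np.float64(14.8), np.float64(0.44), np.float64(58.8)), (0.45, np.float64(14.4), np.float64(0.4), np.float64(58.4)), (0.5, np.float64(13.8), np.float64(0.43), np.float64(59.0))]
[(0.3, np.float64(15.9), np.float64(0.6), np.float64(22.6)), (0.35, np.float64(15.5), np.float64(0.61), np.float64(22.5)), (0.4, np.float64(15.0), np.float64(0.62), np.float64(22.0)), (0.45, np.float64(14.5), np.float64(0.6), np.float64(23.1)), (0.5, np.float64(13.9), np.float64(0.62), np.float64(22.5))]
[(0.3, np.float64(16.0), np.float64(0.44), np.float64(2.3)), (0.35, np.float64(15.5), np.float64(0.45), np.float64(1.7)), (0.4, np.float64(15.0), np.float64(0.44), np.float64(1.2)), (0.45, np.float64(14.5), np.float64(0.4), np.float64(0.9)), (0.5, np.float64(14.0), np.float64(0.43), np.float64(2.2))]
[(0.3, np.float64(16.7), np.float64(0.43), np.float64(23.2)), (0.35, np.float64(16.1), np.float64(0.42), np.float64(23.0)), (0.4, np.float64(15.6), np.float64(0.43), np.float64(22.7)), (0.45, np.float64(15.1), np.float64(0.4), np.float64(23.8)), (0.5, np.float64(14.6), np.float64(0.41), np.float64(23.4))]
[(0.3, np.float64(16.7), np.float64(0.47), np.float64(2.0)), (0.35, np.float64(16.2), np.float64(0.5), np.float64(1.5)), (0.4, np.float64(15.7), np.float64(0.47), np.float64(1.1)), (0.45, np.float64(15.2), np.float64(0.44), np.float64(1.2)), (0.5, np.float64(14.7), np.float64(0.44), np.float64(2.0))]
```

Both fits agree: the corner was at 23° and is now at about 1.5°, so the nut has made only about 78° of the quarter turn and needs about 12° more. I'll check how the wrench sits in the grip before re-engaging.

```bash
cat > wr.py <<'E'
from h import *
s=read_state();p=np.array(s["position"]);R=np.array(s["tool_rot"]);ux=R[:2,0]/np.hypot(*R[:2,0])
for n in("scene","top"):
    im,d=capture(n);P=cloud(n,d);h=cv2.cvtColor(im,cv2.COLOR_BGR2HSV)
    v,u=np.mgrid[:400,:640];uv=np.c_[u.ravel(),v.ravel()]
    W=on_plane(n,uv,p[2]-2.3+13.5).reshape(400,640,3)[...,:2]-p[:2]
    X=W@ux;Y=W@np.array([-ux[1],ux[0]])
    roi=(X>45)&(X<140)&(abs(Y)<45)
    st=roi&~((h[...,0]>50)&(h[...,0]<100)&(h[...,1]>(70 if n=="scene" else 90)))&(P[...,2]>80)&(h[...,1]<80)&(h[...,2]>80)
    m=cv2.morphologyEx(st.astype(np.uint8),cv2.MORPH_OPEN,np.ones((2,2)))>0
    if m.sum()<40: print(n,"few",m.sum());continue
    pts=np.c_[X[m],Y[m]].astype(np.float32)
    print(n,m.sum(),"x",np.percentile(pts[:,0],[2,98]).round(1),"y",np.percentile(pts[:,1],[2,98]).round(1),"rect",cv2.minAreaRect(pts), "z",np.median(P[...,2][m]))
    f=pts[pts[:,0]>98]
    for sgn in(1,-1):
        g=f[sgn*f[:,1]>3]
        if len(g)>8: print("  prong",sgn,len(g),g.mean(0),"slope deg",np.degrees(np.arctan(np.polyfit(g[:,0],g[:,1],1)[0])).round(1), "z", np.polyfit(X[m][X[m]>50],P[...,2][m][X[m]>50],1).round(3))
E
python3 wr.py
```

```text
scene 337 x [ 52.6 133.3] y [-32.3  23.8] rect ((93.42692565917969, -3.93756103515625), (59.00031280517578, 87.0396499633789), 89.25782775878906) z 121.05221189984309
  prong 1 65 [116.59549   17.295404] slope deg -2.2 z [ -0.472 151.186]
  prong -1 66 [116.666855 -26.165356] slope deg -2.4 z [ -0.472 151.186]
top 242 x [ 47.6 116.2] y [-26.8  27.3] rect ((81.9035873413086, -0.16218948364257812), (73.8205795288086, 56.48664093017578), 1.8001341819763184) z 122.52475040481943
  prong 1 29 [107.80182   22.112175] slope deg 0.8 z [ -1.793 292.026]
  prong -1 26 [108.41436  -21.249935] slope deg -7.9 z [ -1.793 292.026]
```

```bash
cat > prof.py <<'E'
from h import *
s=read_state();p=np.array(s["position"]);R=np.array(s["tool_rot"]);ux=R[:2,0]/np.hypot(*R[:2,0])
for n in("scene","top"):
    D=np.median([capture(n)[1] for _ in range(3)],0);P=cloud(n,D)
    W=P[...,:2]-p[:2];X=W@ux;Y=W@np.array([-ux[1],ux[0]]);Z=P[...,2]-p[2]
    for a in range(-190,150,15):
        k=(X>a)&(X<a+15)&(abs(Y)<34)&(Z>-60)&(Z<60)&(P[...,2]>25)
        if a<30: k&=(abs(Y)<9)
        if k.sum()>3: print(n,a,k.sum(),np.percentile(Z[k],[20,50,80]).round(1),"Y",np.percentile(Y[k],[5,95]).round(1))
E
python3 prof.py
```

```text
scene -10 8 [14.9 15.8 16.8] Y [-0.6  8.4]
scene 5 36 [ 7.1 14.1 15.6] Y [-7.5  7.1]
scene 20 35 [ 8.3 13.3 15.1] Y [-7.6  5.7]
scene 35 43 [ 8.3 12.9 14.7] Y [-13.8  10.3]
scene 50 55 [ 8.5  9.4 10.5] Y [-14.1  12.6]
scene 65 80 [ 7.9  9.2 10.1] Y [-24.2  22.8]
scene 80 66 [4.9 8.2 9.4] Y [-26.9  25.7]
scene 95 57 [6.1 7.9 9.2] Y [-27.2  26.7]
scene 110 52 [5.1 7.4 9. ] Y [-27.   26.8]
scene 125 13 [1.4 4.4 7.4] Y [-25.3  24.8]
top 50 34 [ 8.1  9.3 12.1] Y [-11.8  13.3]
top 65 74 [ 7.4  8.9 11.2] Y [-19.8  23.7]
top 80 42 [ 7.1  8.7 10.3] Y [-27.4  26.8]
top 95 41 [ 7.1  9.1 11. ] Y [-28.2  25.8]
top 110 31 [ 6.4  9.4 10.8] Y [-26.8  25.6]
```

The wrench sits nearly level and aligned. I'll bring it to yang 30.5° (one facet round, better reach) and re-engage at a slightly higher level.

Request:
step_arm([
  {"grip": 1,"x": 0.15,"y": 0.08,"z": 0,"rx": 0,"ry": 0,"rz": -0.045},
  {"grip": 1,"x": 0.3,"y": 0.16,"z": 0,"rx": 0,"ry": 0,"rz": -0.09},
  {"grip": 1,"x": 0.462,"y": 0.24,"z": 0,"rx": 0,"ry": 0,"rz": -0.135},
  {"grip": 1,"x": 0.462,"y": 0.24,"z": 0,"rx": 0,"ry": 0,"rz": -0.18},
  {"grip": 1,"x": 0.462,"y": 0.24,"z": 0,"rx": 0,"ry": 0,"rz": -0.225},
  {"grip": 1,"x": 0.462,"y": 0.24,"z": 0,"rx": 0,"ry": 0,"rz": -0.27},
  {"grip": 1,"x": 0.462,"y": 0.24,"z": 0,"rx": 0,"ry": 0,"rz": -0.315},
  {"grip": 1,"x": 0.462,"y": 0.24,"z": 0,"rx": 0,"ry": 0,"rz": -0.36},
])

```text
time_s: 23.6
position: [618.3, -77.1, 112.7]
tool_rot: [[-0.412, 0.911, -0.0], [0.911, 0.412, -0.0], [-0.0, -0.001, -1.0]]
force: [0.4, 0.4, -3.9]
gripper_width: 15.5
grasp_force: 30.0
```

```bash
python3 st.py "[540.3+165*.5075,59.6-165*.8616,56]"
```

```text
23.6 p [618.3 -77.1 112.7] q [ 0.332  0.892 -0.523  1.662  0.604  0.755 -0.055] yang 24.35 z [-0. -0. -1.] F [ 0.4  0.4 -3.9] M [-0.005 -0.128  0.001] w 15.5 g 30.0
move [-0.0367  0.0151  0.2833]
rad 157.4 dir -60.3 T 0.083 Fr -0.1
```

Request:
step_arm([
  {"grip": 1,"x": -0.037,"y": 0.015,"z": 0,"rx": 0,"ry": 0,"rz": -0.034},
  {"grip": 1,"x": -0.037,"y": 0.015,"z": 0.1,"rx": 0,"ry": 0,"rz": -0.034},
  {"grip": 1,"x": -0.037,"y": 0.015,"z": 0.2,"rx": 0,"ry": 0,"rz": -0.034},
  {"grip": 1,"x": -0.037,"y": 0.015,"z": 0.28,"rx": 0,"ry": 0,"rz": -0.034},
  {"grip": 1,"x": -0.037,"y": 0.015,"z": 0.28,"rx": 0,"ry": 0,"rz": -0.034},
  {"grip": 1,"x": -0.037,"y": 0.015,"z": 0.28,"rx": 0,"ry": 0,"rz": -0.034},
  {"grip": 1,"x": -0.037,"y": 0.015,"z": 0.28,"rx": 0,"ry": 0,"rz": -0.034},
])

```text
time_s: 24.3
position: [625.1, -82.1, 57.9]
tool_rot: [[-0.502, 0.865, 0.002], [0.865, 0.502, 0.0], [-0.001, 0.002, -1.0]]
force: [-0.0, -0.1, -3.0]
gripper_width: 16.0
grasp_force: 30.0
```

```bash
python3 st.py "[540.3+98*.5075,59.6-98*.8616,56]"; python3 prof.py | grep -E " (50|65|80|95|110) "
```

```text
24.3 p [625.1 -82.1  57.9] q [ 0.327  0.979 -0.503  1.659  0.684  0.685 -0.007] yang 30.15 z [ 0.002  0.    -1.   ] F [-0.  -0.1 -3. ] M [-0.097 -0.108  0.001] w 16.0 g 30.0
move [ 0.3357 -0.0076  0.0091]
rad 165.1 dir -59.12 T -0.01 Fr 0.1
scene 50 6 [ 7.   9.5 10.6] Y [ 4.2 12.6]
scene 65 62 [8.2 9.1 9.9] Y [-24.9  23.2]
scene 80 52 [6.6 8.8 9.6] Y [-28.8  25.1]
scene 95 51 [5.4 8.2 9.3] Y [-28.4  26.2]
scene 110 59 [-27.    7.2   9.3] Y [-27.5  24.4]
top 50 46 [ 7.6  9.2 11.8] Y [-12.2  15.1]
top 65 74 [ 6.8  9.5 10.8] Y [-21.1  24.6]
top 80 39 [ 5.7  8.5 10.7] Y [-25.4  28.6]
top 95 38 [ 6.2  7.7 10.3] Y [-25.1  28.1]
top 110 57 [-28.9   5.2   8.7] Y [-24.1  26.7]
```

Lined up. I'll slide on in two stages.

Request:
step_arm([
  {"grip": 1,"x": 0.06,"y": -0.007,"z": 0.006,"rx": 0,"ry": 0,"rz": -0.002},
  {"grip": 1,"x": 0.12,"y": -0.007,"z": 0.006,"rx": 0,"ry": 0,"rz": -0.002},
  {"grip": 1,"x": 0.18,"y": -0.007,"z": 0.006,"rx": 0,"ry": 0,"rz": -0.002},
  {"grip": 1,"x": 0.22,"y": -0.007,"z": 0.006,"rx": 0,"ry": 0,"rz": -0.002},
  {"grip": 1,"x": 0.22,"y": -0.007,"z": 0.006,"rx": 0,"ry": 0,"rz": -0.002},
])

```text
time_s: 25.1
position: [600.2, -42.4, 55.9]
tool_rot: [[-0.511, 0.86, -0.001], [0.86, 0.511, 0.001], [0.001, 0.0, -1.0]]
force: [-0.0, 0.6, -3.3]
gripper_width: 15.7
grasp_force: 30.0
```

```bash
python3 st.py "[540.3+98*.5075,59.6-98*.8616,56]"
```

```text
25.1 p [600.2 -42.4  55.9] q [ 0.261  0.953 -0.478  1.75   0.703  0.617 -0.1  ] yang 30.71 z [-0.001  0.001 -1.   ] F [-0.   0.6 -3.3] M [-0.069 -0.195 -0.01 ] w 15.7 g 30.0
move [ 1.015e-01  1.400e-03 -1.000e-04]
rad 118.3 dir -59.6 T 0.023 Fr -0.6
```

Request:
step_arm([
  {"grip": 1,"x": 0.03,"y": 0,"z": 0,"rx": 0,"ry": 0,"rz": 0},
  {"grip": 1,"x": 0.06,"y": 0,"z": 0,"rx": 0,"ry": 0,"rz": 0},
  {"grip": 1,"x": 0.09,"y": 0,"z": 0,"rx": 0,"ry": 0,"rz": 0},
  {"grip": 1,"x": 0.11,"y": 0,"z": 0,"rx": 0,"ry": 0,"rz": 0},
  {"grip": 1,"x": 0.11,"y": 0,"z": 0,"rx": 0,"ry": 0,"rz": 0},
])

```text
time_s: 25.6
position: [589.7, -25.6, 55.8]
tool_rot: [[-0.508, 0.861, 0.0], [0.861, 0.508, -0.0], [-0.0, -0.0, -1.0]]
force: [0.4, -0.6, -2.8]
gripper_width: 15.6
grasp_force: 30.0
```

```bash
python3 st.py "[540.3+98*.5075,59.6-98*.8616,56]"
```

```text
25.6 p [589.7 -25.6  55.8] q [ 0.226  0.941 -0.463  1.787  0.71   0.587 -0.148] yang 30.56 z [ 0. -0. -1.] F [ 0.4 -0.6 -2.8] M [-0.076 -0.19  -0.003] w 15.6 g 30.0
move [ 0.0025  0.0036 -0.001 ]
rad 98.5 dir -59.92 T -0.001 Fr 0.7
```

It went on freely, which confirms the nut's angle. Now I'll arc on and feel for the take-up.

Request:
step_arm([
  {"grip": 1,"x": 0.0005,"y": -0.0171,"z": 0,"rx": 0,"ry": 0,"rz": 0.0111},
  {"grip": 1,"x": 0.0012,"y": -0.0342,"z": 0,"rx": 0,"ry": 0,"rz": 0.0222},
])

```text
time_s: 25.8
position: [583.6, -29.5, 55.7]
tool_rot: [[-0.443, 0.896, 0.0], [0.896, 0.443, 0.0], [0.0, 0.0, -1.0]]
force: [0.3, 0.8, -3.0]
gripper_width: 15.8
grasp_force: 30.0
```

```bash
python3 st.py
```

```text
25.8 p [583.6 -29.5  55.7] q [ 0.222  0.933 -0.44   1.806  0.695  0.563 -0.207] yang 26.31 z [ 0.  0. -1.] F [ 0.3  0.8 -3. ] M [ 0.094 -0.235 -0.066] w 15.8 g 30.0
rad 99.1 dir -64.07 T -0.008 Fr -0.6
```

Request:
step_arm([
  {"grip": 1,"x": 0.0005,"y": -0.0171,"z": 0,"rx": 0,"ry": 0,"rz": 0.0111},
  {"grip": 1,"x": 0.0012,"y": -0.0342,"z": 0,"rx": 0,"ry": 0,"rz": 0.0222},
])

```text
time_s: 26.0
position: [577.6, -32.0, 55.8]
tool_rot: [[-0.38, 0.925, 0.001], [0.925, 0.38, 0.001], [0.0, 0.001, -1.0]]
force: [1.3, 1.4, -2.9]
gripper_width: 15.7
grasp_force: 30.0
```

```bash
python3 st.py
```

```text
26.0 p [577.6 -32.   55.8] q [ 0.215  0.924 -0.417  1.826  0.68   0.538 -0.263] yang 22.33 z [ 0.001  0.001 -1.   ] F [ 1.3  1.4 -2.9] M [ 0.137 -0.299 -0.077] w 15.7 g 30.0
rad 98.9 dir -67.87 T 0.092 Fr -0.8
```

Request:
step_arm([
  {"grip": 1,"x": 0.0005,"y": -0.0171,"z": 0,"rx": 0,"ry": 0,"rz": 0.0111},
  {"grip": 1,"x": 0.0012,"y": -0.0342,"z": 0,"rx": 0,"ry": 0,"rz": 0.0222},
])

```text
time_s: 26.2
position: [571.3, -34.2, 55.9]
tool_rot: [[-0.315, 0.949, 0.001], [0.949, 0.315, 0.001], [0.0, 0.001, -1.0]]
force: [2.0, 1.4, -3.5]
gripper_width: 15.8
grasp_force: 30.0
```

```bash
python3 st.py
```

```text
26.2 p [571.3 -34.2  55.9] q [ 0.207  0.916 -0.394  1.846  0.665  0.514 -0.32 ] yang 18.37 z [ 0.001  0.001 -1.   ] F [ 2.   1.4 -3.5] M [ 0.25  -0.395 -0.061] w 15.8 g 30.0
rad 98.8 dir -71.73 T 0.171 Fr -0.7
```

Request:
step_arm([
  {"grip": 1,"x": 0.0005,"y": -0.0171,"z": 0,"rx": 0,"ry": 0,"rz": 0.0111},
  {"grip": 1,"x": 0.0012,"y": -0.0342,"z": 0,"rx": 0,"ry": 0,"rz": 0.0222},
])

```text
time_s: 26.4
position: [564.9, -36.0, 55.9]
tool_rot: [[-0.249, 0.969, 0.001], [0.969, 0.248, 0.001], [0.001, 0.001, -1.0]]
force: [2.3, 2.6, -3.7]
gripper_width: 15.4
grasp_force: 30.0
```

```bash
python3 st.py
```

```text
26.4 p [564.9 -36.   55.9] q [ 0.197  0.908 -0.37   1.866  0.649  0.489 -0.376] yang 14.39 z [ 0.001  0.001 -1.   ] F [ 2.3  2.6 -3.7] M [ 0.441 -0.564  0.017] w 15.4 g 30.0
rad 98.7 dir -75.58 T 0.297 Fr -1.9
```

Request:
step_arm([
  {"grip": 1,"x": 0.0005,"y": -0.0171,"z": 0,"rx": 0,"ry": 0,"rz": 0.0111},
  {"grip": 1,"x": 0.0012,"y": -0.0342,"z": 0,"rx": 0,"ry": 0,"rz": 0.0222},
])

```text
time_s: 26.6
position: [558.7, -37.1, 56.0]
tool_rot: [[-0.181, 0.983, 0.002], [0.983, 0.181, 0.001], [0.001, 0.003, -1.0]]
force: [3.9, 3.7, -4.0]
gripper_width: 15.5
grasp_force: 30.0
```

```bash
python3 st.py
```

```text
26.6 p [558.7 -37.1  56. ] q [ 0.187  0.9   -0.346  1.886  0.632  0.463 -0.431] yang 10.44 z [ 0.002  0.001 -1.   ] F [ 3.9  3.7 -4. ] M [ 0.528 -0.875  0.157] w 15.5 g 30.0
rad 98.4 dir -79.21 T 0.602 Fr -2.9
```

Request:
step_arm([
  {"grip": 1,"x": 0.0003,"y": -0.0171,"z": 0,"rx": 0,"ry": 0,"rz": 0.0111},
])

```text
time_s: 26.7
position: [555.6, -37.5, 56.0]
tool_rot: [[-0.147, 0.989, 0.003], [0.989, 0.147, 0.001], [0.001, 0.003, -1.0]]
force: [3.6, 4.3, -4.1]
gripper_width: 16.0
grasp_force: 30.1
```

```bash
python3 st.py
```

```text
26.7 p [555.6 -37.5  56. ] q [ 0.181  0.896 -0.333  1.896  0.623  0.45  -0.458] yang 8.46 z [ 0.003  0.001 -1.   ] F [ 3.6  4.3 -4.1] M [ 0.639 -0.998  0.295] w 16.0 g 30.1
rad 98.3 dir -81.04 T 0.71 Fr -3.7
```

Request:
step_arm([
  {"grip": 1,"x": 0.0003,"y": -0.0171,"z": 0,"rx": 0,"ry": 0,"rz": 0.0111},
])

```text
time_s: 26.8
position: [552.3, -37.9, 56.1]
tool_rot: [[-0.113, 0.994, 0.003], [0.994, 0.113, 0.002], [0.001, 0.003, -1.0]]
force: [4.2, 3.4, -2.9]
gripper_width: 15.8
grasp_force: 30.1
```

```bash
python3 st.py
```

```text
26.8 p [552.3 -37.9  56.1] q [ 0.175  0.892 -0.321  1.907  0.614  0.438 -0.486] yang 6.47 z [ 0.003  0.002 -1.   ] F [ 4.2  3.4 -2.9] M [ 0.583 -0.951  0.302] w 15.8 g 30.1
rad 98.2 dir -82.96 T 0.751 Fr -2.9
```

Request:
step_arm([
  {"grip": 1,"x": 0.0003,"y": -0.0171,"z": 0,"rx": 0,"ry": 0,"rz": 0.0111},
])

```text
time_s: 26.9
position: [549.0, -38.2, 56.1]
tool_rot: [[-0.078, 0.997, 0.003], [0.997, 0.078, 0.001], [0.001, 0.003, -1.0]]
force: [4.4, 4.2, -3.7]
gripper_width: 15.5
grasp_force: 30.1
```

```bash
python3 st.py
```

```text
26.9 p [549.  -38.2  56.1] q [ 0.169  0.889 -0.309  1.917  0.605  0.425 -0.513] yang 4.48 z [ 0.003  0.001 -1.   ] F [ 4.4  4.2 -3.7] M [ 0.527 -1.003  0.315] w 15.5 g 30.1
rad 98.2 dir -84.93 T 0.784 Fr -3.8
```

Take-up was at about 8°, consistent with the 22° lost in play and grip give. About 8.5° more finishes it. Then I'll rotate back 22° to square the jaw on the nut.

Request:
step_arm([
  {"grip": 1,"x": 0.0006,"y": -0.0256,"z": 0,"rx": 0,"ry": 0,"rz": 0.0167},
  {"grip": 1,"x": 0.0027,"y": -0.0513,"z": 0,"rx": 0,"ry": 0,"rz": 0.0333},
  {"grip": 1,"x": 0.0054,"y": -0.0725,"z": 0,"rx": 0,"ry": 0,"rz": 0.0472},
  {"grip": 1,"x": 0.0054,"y": -0.0725,"z": 0,"rx": 0,"ry": 0,"rz": 0.0472},
])

```text
time_s: 27.3
position: [533.9, -38.7, 56.1]
tool_rot: [[0.069, 0.998, 0.002], [0.998, -0.069, 0.001], [0.001, 0.002, -1.0]]
force: [4.6, 3.2, -3.6]
gripper_width: 15.8
grasp_force: 30.0
```

```bash
python3 st.py; python3 arc.py 0 -4 -8 -12 -16 -20 -22
```

```text
27.3 p [533.9 -38.7  56.1] q [ 0.139  0.874 -0.255  1.963  0.561  0.371 -0.626] yang -3.98 z [ 0.002  0.001 -1.   ] F [ 4.6  3.2 -3.6] M [ 0.512 -0.85   0.15 ] w 15.8 g 30.0
rad 98.5 dir -93.72 T 0.58 Fr -3.5
-4.0 0.0012 0.0342 -0.0222
-8.0 0.0048 0.0683 -0.0444
-12.0 0.0107 0.102 -0.0667
-16.0 0.019 0.1352 -0.0889
-20.0 0.0296 0.1678 -0.1111
-22.0 0.0357 0.1837 -0.1222
```

Request:
step_arm([
  {"grip": 1,"x": 0.0012,"y": 0.0342,"z": 0,"rx": 0,"ry": 0,"rz": -0.0222},
  {"grip": 1,"x": 0.0048,"y": 0.0683,"z": 0,"rx": 0,"ry": 0,"rz": -0.0444},
  {"grip": 1,"x": 0.0107,"y": 0.102,"z": 0,"rx": 0,"ry": 0,"rz": -0.0667},
  {"grip": 1,"x": 0.019,"y": 0.1352,"z": 0,"rx": 0,"ry": 0,"rz": -0.0889},
  {"grip": 1,"x": 0.0296,"y": 0.1678,"z": 0,"rx": 0,"ry": 0,"rz": -0.1111},
  {"grip": 1,"x": 0.0296,"y": 0.1678,"z": 0,"rx": 0,"ry": 0,"rz": -0.1111},
])

```text
time_s: 27.9
position: [567.0, -35.2, 55.5]
tool_rot: [[-0.276, 0.961, -0.0], [0.961, 0.276, 0.001], [0.001, -0.0, -1.0]]
force: [0.3, 2.6, -1.9]
gripper_width: 15.8
grasp_force: 30.0
```

```bash
python3 st.py
```

```text
27.9 p [567.  -35.2  55.5] q [ 0.203  0.912 -0.383  1.857  0.659  0.502 -0.356] yang 16.01 z [-0.     0.001 -1.   ] F [ 0.3  2.6 -1.9] M [ 0.768 -0.364 -0.098] w 15.8 g 30.0
rad 98.5 dir -74.27 T -0.004 Fr -2.4
```

Request:
step_arm([
  {"grip": 1,"x": -0.04,"y": 0,"z": 0,"rx": 0,"ry": 0,"rz": 0},
  {"grip": 1,"x": -0.1,"y": 0,"z": 0,"rx": 0,"ry": 0,"rz": 0},
  {"grip": 1,"x": -0.16,"y": 0,"z": 0,"rx": 0,"ry": 0,"rz": 0},
  {"grip": 1,"x": -0.22,"y": 0,"z": 0,"rx": 0,"ry": 0,"rz": 0},
  {"grip": 1,"x": -0.28,"y": 0,"z": 0,"rx": 0,"ry": 0,"rz": 0},
  {"grip": 1,"x": -0.4,"y": 0,"z": -0.1,"rx": 0,"ry": 0,"rz": 0},
  {"grip": 1,"x": -0.6,"y": 0,"z": -0.2,"rx": 0,"ry": 0,"rz": 0},
  {"grip": 1,"x": -0.6,"y": 0,"z": -0.2,"rx": 0,"ry": 0,"rz": 0},
])

```text
time_s: 28.7
position: [601.8, -161.7, 97.6]
tool_rot: [[-0.265, 0.964, 0.004], [0.964, 0.265, -0.008], [-0.009, 0.002, -1.0]]
force: [-0.0, -2.0, -2.9]
gripper_width: 15.7
grasp_force: 30.0
```

```bash
cat > nut.py <<'E'
from h import *
f=np.mean([capture("top")[0].astype(float) for _ in range(8)],0);x0,x1,y0,y1=262,300,174,216;K=8
b=np.clip(cv2.resize(f[y0:y1,x0:x1].astype(np.float32),None,fx=K,fy=K,interpolation=cv2.INTER_CUBIC),0,255)
B,G,R=cv2.split(b);q=(R-B)/(R+1)
for half in(90,110,180):
  o=[]
  for t in(.3,.35,.4,.45,.5):
    for c in cv2.findContours((q>t).astype(np.uint8),0,1)[0]:
        if cv2.contourArea(c)<1500: continue
        v=on_plane("top",(c[:,0]+.5)/K-.5+[x0,y0],69)[:,:2]-[538.5,59]
        if np.hypot(*v.mean(0))>15: continue
        p=np.arctan2(v[:,1],v[:,0]);r=np.hypot(*v.T);k=np.abs(p)<np.radians(half);p,r=p[k],r[k]
        s=np.linalg.lstsq(np.c_[np.ones_like(p),np.cos(p),np.sin(p),np.cos(6*p),np.sin(6*p)],r,rcond=None)[0]
        o.append((round(float(s[0]),1),round(float(np.hypot(s[3],s[4])),2),round(float(np.degrees(np.arctan2(s[4],s[3])/6)%60),1)))
  print(half,o)
E
python3 st.py "[519,-284,100]"; python3 nut.py; python3 prof.py
```

```text
28.7 p [ 601.8 -161.7   97.6] q [ 0.448  0.905 -0.484  1.676  0.609  0.71  -0.083] yang 15.36 z [ 0.004 -0.008 -1.   ] F [-0.  -2.  -2.9] M [-0.14  -0.207  0.036] w 15.7 g 30.0
move [-0.4803 -0.5612 -0.0085]
rad 229.7 dir -74.47 T -0.091 Fr 1.9
90 [(15.9, 0.43, 57.3), (15.3, 0.46, 57.9), (14.8, 0.43, 57.7), (14.3, 0.42, 56.9), (13.8, 0.44, 56.6)]
110 [(15.9, 0.42, 0.4), (15.4, 0.45, 0.6), (15.0, 0.41, 0.4), (14.5, 0.41, 59.8), (13.9, 0.39, 59.8)]
180 [(16.6, 0.43, 1.7), (16.1, 0.46, 1.7), (15.6, 0.44, 1.6), (15.1, 0.41, 1.2), (14.6, 0.4, 1.4)]
scene -85 8 [ 8.8 16.3 17.7] Y [-6.   5.1]
scene -70 47 [ 7.7 16.9 18.2] Y [-6.8  6.7]
scene -55 44 [ 9.6 16.5 18.2] Y [-6.7  6.2]
scene -40 30 [ 7.2 16.6 18.1] Y [-6.6  6.1]
scene 35 12 [ 8.4 11.2 13.9] Y [-15.2  11.8]
scene 50 57 [ 7.8  9.4 10.3] Y [-15.5  12.2]
scene 65 86 [ 8.   8.8 10.2] Y [-25.3  21.2]
scene 80 58 [6.3 8.4 9.6] Y [-28.8  24.1]
scene 95 54 [6.1 8.2 8.9] Y [-28.3  25.5]
scene 110 52 [3.9 7.4 8.7] Y [-28.2  25.5]
top 20 23 [11.5 14.3 16.6] Y [-6.7  7.5]
top 35 39 [ 9.  12.4 16. ] Y [-11.4  14.2]
top 50 48 [ 7.4 10.2 11.8] Y [-13.2  13.9]
top 65 78 [ 8.1  9.7 11.8] Y [-22.4  23.5]
top 80 39 [ 7.7  9.9 10.6] Y [-26.9  27.7]
top 95 40 [ 7.3  9.2 11.1] Y [-25.4  27.3]
top 110 37 [ 7.1  8.3 10.7] Y [-26.9  26.4]
```

Vision (corner barely changed) and touch (about 12° turned) disagree. I'll test that with a robust quantity, the nut's silhouette width across several directions, on the first, middle and current top pictures.

```bash
python3 - <<'E'
from h import *
new2=np.mean([capture("top")[0].astype(float) for _ in range(8)],0);np.save("new2.npy",new2)
x0,x1,y0,y1=262,300,174,216;K=8
def W(f,t):
    b=np.clip(cv2.resize(f[y0:y1,x0:x1].astype(np.float32),None,fx=K,fy=K,interpolation=cv2.INTER_CUBIC),0,255)
    B,G,R=cv2.split(b);q=(R-B)/(R+1)
    for c in cv2.findContours((q>t).astype(np.uint8),0,1)[0]:
        if cv2.contourArea(c)<1500: continue
        v=on_plane("top",(c[:,0]+.5)/K-.5+[x0,y0],69)[:,:2]-[538.5,59]
        if np.hypot(*v.mean(0))>15: continue
        a=np.radians(np.arange(0,180,10));pr=v@np.array([np.cos(a),np.sin(a)]);w=np.ptp(pr,0)
        return w, pr.max(0),pr.min(0)
def hexw(corner):
    a=np.radians(np.arange(0,180,10))[:,None]-np.radians(corner+60*np.arange(6));return 2*17.32*np.cos(a).max(1)
print("dir  ",np.arange(0,180,10))
for n,f in(("old",cv2.imread("pics/top0.png")),("mid",np.load("new.npy")),("now",new2)):
    print(n,np.mean([W(f,t)[0] for t in(.3,.35,.4)],0).round(1))
for c in(22.4,50,1,38):print("hex",c,hexw(c).round(1))
# wrench direction in the 'turned' scene picture, prong edge points
c=np.array([[465,95],[570,200]])-[390,0];uv=c*[44/390,46/400]+[340,190];w=on_plane("scene",uv,64)[:,:2];e=w[1]-w[0];print("prong dir",np.degrees(np.arctan2(e[1],e[0])))
E
```

```text
dir   [  0  10  20  30  40  50  60  70  80  90 100 110 120 130 140 150 160 170]
old [34.  35.1 35.6 35.2 34.4 33.  32.7 33.2 33.2 32.6 31.6 30.1 29.6 30.9
 32.2 33.1 33.4 33.5]
mid [34.8 35.  34.6 33.8 33.8 34.2 34.1 33.3 32.1 30.7 31.  31.8 32.2 32.3
 32.  31.9 33.3 34.4]
now [34.8 35.  34.5 33.7 33.5 33.5 33.4 32.7 31.6 30.5 31.  31.8 32.  32.
 31.7 31.6 33.2 34.3]
hex 22.4 [32.  33.8 34.6 34.3 33.  30.7 32.  33.8 34.6 34.3 33.  30.7 32.  33.8
 34.6 34.3 33.  30.7]
hex 50 [34.1 32.6 30.  32.6 34.1 34.6 34.1 32.6 30.  32.6 34.1 34.6 34.1 32.6
 30.  32.6 34.1 34.6]
hex 1 [34.6 34.2 32.8 30.3 32.3 34.  34.6 34.2 32.8 30.3 32.3 34.  34.6 34.2
 32.8 30.3 32.3 34. ]
hex 38 [32.1 30.6 32.9 34.3 34.6 33.9 32.1 30.6 32.9 34.3 34.6 33.9 32.1 30.6
 32.9 34.3 34.6 33.9]
prong dir 36.31221113321971
```

The evidence fits one explanation. The jaw jams on the corners, so when I rotated back it dragged the nut back too, at only about 0.1 N m. The collar stays where it was driven (pass one about 90°, pass two about 10° over), but the nut is now backed off from it. I'll run it back up to the collar lightly with the wrench and then pull straight off without rotating back.

```bash
python3 st.py "[617.7,-86.1,56]" "[540.3+98*.469,59.6-98*.883,56]"
```

```text
29.8 p [ 600.2 -151.1   95.7] q [ 0.439  0.907 -0.49   1.684  0.608  0.707 -0.084] yang 16.04 z [ 0. -0. -1.] F [-0.5 -0.3 -3. ] M [-0.046 -0.097  0.02 ] w 15.8 g 30.0
move [0.2884 0.1739 0.1986]
move [0.6162 0.1046 0.1986]
rad 219.1 dir -74.13 T -0.104 Fr 0.2
```

Request:
step_arm([
  {"grip": 1,"x": 0.1,"y": 0.1,"z": 0,"rx": 0,"ry": 0,"rz": -0.04},
  {"grip": 1,"x": 0.2,"y": 0.174,"z": 0.05,"rx": 0,"ry": 0,"rz": -0.0665},
  {"grip": 1,"x": 0.288,"y": 0.174,"z": 0.12,"rx": 0,"ry": 0,"rz": -0.0665},
  {"grip": 1,"x": 0.288,"y": 0.174,"z": 0.2,"rx": 0,"ry": 0,"rz": -0.0665},
  {"grip": 1,"x": 0.288,"y": 0.174,"z": 0.2,"rx": 0,"ry": 0,"rz": -0.0665},
  {"grip": 1,"x": 0.288,"y": 0.174,"z": 0.2,"rx": 0,"ry": 0,"rz": -0.0665},
])

```text
time_s: 30.4
position: [617.4, -88.3, 55.3]
tool_rot: [[-0.468, 0.884, -0.001], [0.884, 0.468, -0.002], [-0.001, -0.002, -1.0]]
force: [0.8, 0.2, -2.8]
gripper_width: 16.0
grasp_force: 30.0
```

Request:
step_arm([
  {"grip": 1,"x": 0.06,"y": 0,"z": 0,"rx": 0,"ry": 0,"rz": 0},
  {"grip": 1,"x": 0.12,"y": 0,"z": 0,"rx": 0,"ry": 0,"rz": 0},
  {"grip": 1,"x": 0.17,"y": 0,"z": 0,"rx": 0,"ry": 0,"rz": 0},
  {"grip": 1,"x": 0.21,"y": 0,"z": 0,"rx": 0,"ry": 0,"rz": 0},
  {"grip": 1,"x": 0.25,"y": 0,"z": 0,"rx": 0,"ry": 0,"rz": 0},
  {"grip": 1,"x": 0.29,"y": 0,"z": 0,"rx": 0,"ry": 0,"rz": 0},
  {"grip": 1,"x": 0.333,"y": 0,"z": 0,"rx": 0,"ry": 0,"rz": 0},
  {"grip": 1,"x": 0.333,"y": 0,"z": 0,"rx": 0,"ry": 0,"rz": 0},
])

```text
time_s: 31.2
position: [586.5, -27.0, 55.9]
tool_rot: [[-0.47, 0.882, 0.001], [0.882, 0.47, -0.001], [-0.001, 0.0, -1.0]]
force: [0.2, -0.4, -1.8]
gripper_width: 15.7
grasp_force: 30.0
```

```bash
python3 st.py; python3 arc.py 0 25.5 27
```

```text
31.2 p [586.5 -27.   55.9] q [ 0.226  0.937 -0.458  1.797  0.712  0.578 -0.193] yang 28.06 z [ 0.001 -0.001 -1.   ] F [ 0.2 -0.4 -1.8] M [-0.166 -0.166  0.017] w 15.7 g 30.0
rad 98.2 dir -61.93 T 0.019 Fr 0.5
25.5 0.0478 -0.2112 0.1417
27.0 0.0535 -0.2227 0.15
```

Request:
step_arm([
  {"grip": 1,"x": 0.0012,"y": -0.0342,"z": 0,"rx": 0,"ry": 0,"rz": 0.0222},
  {"grip": 1,"x": 0.0048,"y": -0.0683,"z": 0,"rx": 0,"ry": 0,"rz": 0.0444},
  {"grip": 1,"x": 0.0107,"y": -0.102,"z": 0,"rx": 0,"ry": 0,"rz": 0.0667},
  {"grip": 1,"x": 0.019,"y": -0.1352,"z": 0,"rx": 0,"ry": 0,"rz": 0.0889},
  {"grip": 1,"x": 0.0296,"y": -0.1678,"z": 0,"rx": 0,"ry": 0,"rz": 0.1111},
])

```text
time_s: 31.7
position: [554.0, -37.8, 55.7]
tool_rot: [[-0.136, 0.991, 0.0], [0.991, 0.136, 0.0], [0.0, 0.001, -1.0]]
force: [0.0, 0.5, -2.8]
gripper_width: 15.6
grasp_force: 30.0
```

```bash
python3 st.py
```

```text
31.7 p [554.  -37.8  55.7] q [ 0.184  0.897 -0.339  1.899  0.634  0.454 -0.479] yang 7.84 z [ 0.  0. -1.] F [ 0.   0.5 -2.8] M [-0.082 -0.17   0.109] w 15.6 g 30.0
rad 98.3 dir -81.97 T 0.12 Fr -0.5
```

Request:
step_arm([
  {"grip": 1,"x": 0.0012,"y": -0.0342,"z": 0,"rx": 0,"ry": 0,"rz": 0.0222},
])

```text
time_s: 31.8
position: [547.3, -38.5, 55.7]
tool_rot: [[-0.067, 0.998, 0.001], [0.998, 0.067, 0.0], [0.0, 0.001, -1.0]]
force: [0.9, -0.6, -3.5]
gripper_width: 15.9
grasp_force: 30.0
```

```bash
python3 st.py
```

```text
31.8 p [547.3 -38.5  55.7] q [ 0.172  0.889 -0.314  1.92   0.616  0.428 -0.534] yang 3.85 z [ 0.001  0.    -1.   ] F [ 0.9 -0.6 -3.5] M [-0.047 -0.242  0.077] w 15.9 g 30.0
rad 98.3 dir -85.93 T 0.157 Fr 0.6
```

Request:
step_arm([
  {"grip": 1,"x": 0.0006,"y": -0.0256,"z": 0,"rx": 0,"ry": 0,"rz": 0.0167},
])

```text
time_s: 31.9
position: [542.6, -38.3, 55.9]
tool_rot: [[-0.016, 1.0, 0.002], [1.0, 0.016, 0.001], [0.001, 0.002, -1.0]]
force: [3.1, 1.9, -4.1]
gripper_width: 15.6
grasp_force: 30.0
```

```bash
python3 st.py
```

```text
31.9 p [542.6 -38.3  55.9] q [ 0.162  0.884 -0.296  1.935  0.601  0.408 -0.575] yang 0.9 z [ 0.002  0.001 -1.   ] F [ 3.1  1.9 -4.1] M [ 0.066 -0.403  0.238] w 15.6 g 30.0
rad 97.9 dir -88.63 T 0.549 Fr -1.8
```

Confirmed: it ran free at 0.12 N m, then jumped to 0.55 at the collar, so the nut is home. I'll relax 3°, pull straight off, and carry it to clear bench.

Request:
step_arm([
  {"grip": 1,"x": 0.0007,"y": 0.0257,"z": 0,"rx": 0,"ry": 0,"rz": -0.0167},
  {"grip": 1,"x": -0.04,"y": 0.0257,"z": 0,"rx": 0,"ry": 0,"rz": -0.0167},
  {"grip": 1,"x": -0.09,"y": 0.0257,"z": 0,"rx": 0,"ry": 0,"rz": -0.0167},
  {"grip": 1,"x": -0.15,"y": 0.0257,"z": 0,"rx": 0,"ry": 0,"rz": -0.0167},
  {"grip": 1,"x": -0.21,"y": 0.0257,"z": 0,"rx": 0,"ry": 0,"rz": -0.0167},
  {"grip": 1,"x": -0.28,"y": 0.0257,"z": 0,"rx": 0,"ry": 0,"rz": -0.0167},
  {"grip": 1,"x": -0.35,"y": 0.0257,"z": 0,"rx": 0,"ry": 0,"rz": -0.0167},
  {"grip": 1,"x": -0.35,"y": 0.0257,"z": 0,"rx": 0,"ry": 0,"rz": -0.0167},
])

```text
time_s: 32.7
position: [547.8, -113.1, 55.5]
tool_rot: [[-0.065, 0.998, -0.001], [0.998, 0.065, -0.003], [-0.003, -0.001, -1.0]]
force: [-0.3, -0.4, -3.0]
gripper_width: 15.8
grasp_force: 30.0
```

```bash
python3 st.py "[545,-285,50]"; python3 nut.py; python3 prof.py | grep -E "(scene|top) (5|20|35|50|65|80|95) "
```

```text
32.7 p [ 547.8 -113.1   55.5] q [ 0.32   0.901 -0.343  1.885  0.634  0.467 -0.415] yang 3.72 z [-0.001 -0.003 -1.   ] F [-0.3 -0.4 -3. ] M [-0.096 -0.077 -0.027] w 15.8 g 30.0
move [-0.8567 -0.0699  0.0299]
rad 172.9 dir -87.5 T -0.077 Fr 0.4
90 [(16.0, 0.47, 45.6), (15.5, 0.49, 44.5), (15.0, 0.51, 44.4), (14.5, 0.54, 43.7), (14.0, 0.5, 44.1)]
110 [(16.3, 0.32, 46.0), (15.8, 0.32, 44.3), (15.3, 0.34, 43.7), (14.8, 0.35, 42.8), (14.4, 0.32, 43.4)]
180 [(16.8, 0.26, 46.7), (16.2, 0.26, 46.4), (15.7, 0.25, 46.7), (15.2, 0.26, 45.6), (14.8, 0.23, 45.3)]
scene 35 46 [ 8.4 13.2 15. ] Y [-14.5   7. ]
scene 50 51 [ 7.5  9.2 10.6] Y [-14.7  12.7]
scene 65 79 [ 7.7  9.1 10.5] Y [-25.4  22.8]
scene 80 57 [6.5 8.6 9.2] Y [-27.7  26.2]
scene 95 50 [5.  8.  9.2] Y [-28.5  26.1]
top 20 10 [13.2 14.  16.2] Y [-5.2  7.9]
top 35 36 [ 9.5 12.7 16. ] Y [-12.4  11.1]
top 50 42 [ 6.6  9.7 11.8] Y [-13.2  14.8]
top 65 77 [ 7.8  9.2 10.6] Y [-20.7  24.7]
top 80 40 [ 7.2  9.2 10.6] Y [-27.3  27.9]
top 95 40 [ 7.   9.2 11. ] Y [-27.6  26.7]
```

The top view now puts the nut about 94° past finger-tight, on its collar. Now I'll carry the wrench over and lower it.

Request:
step_arm([
  {"grip": 1,"x": -0.22,"y": -0.02,"z": 0,"rx": 0,"ry": 0,"rz": 0},
  {"grip": 1,"x": -0.44,"y": -0.04,"z": 0,"rx": 0,"ry": 0,"rz": 0},
  {"grip": 1,"x": -0.66,"y": -0.06,"z": 0,"rx": 0,"ry": 0,"rz": 0},
  {"grip": 1,"x": -0.857,"y": -0.07,"z": 0,"rx": 0,"ry": 0,"rz": 0},
  {"grip": 1,"x": -0.857,"y": -0.07,"z": 0.05,"rx": 0,"ry": 0,"rz": 0},
  {"grip": 1,"x": -0.857,"y": -0.07,"z": 0.12,"rx": 0,"ry": 0,"rz": 0},
  {"grip": 1,"x": -0.857,"y": -0.07,"z": 0.18,"rx": 0,"ry": 0,"rz": 0},
  {"grip": 1,"x": -0.857,"y": -0.07,"z": 0.2,"rx": 0,"ry": 0,"rz": 0},
])

```text
time_s: 34.2
position: [545.8, -278.2, 13.9]
tool_rot: [[-0.073, 0.997, -0.003], [0.997, 0.073, 0.002], [0.002, -0.003, -1.0]]
force: [0.0, 0.2, -2.7]
gripper_width: 15.6
grasp_force: 30.0
```

```bash
python3 st.py "[545,-285,2.5]"
```

```text
34.2 p [ 545.8 -278.2   13.9] q [ 0.615  1.017 -0.396  1.718  0.676  0.55  -0.128] yang 4.19 z [-0.003  0.002 -1.   ] F [ 0.   0.2 -2.7] M [-0.119 -0.114 -0.012] w 15.6 g 30.0
move [-0.0338 -0.0062  0.0568]
rad 337.8 dir -89.07 T 0.002 Fr -0.2
```

Request:
step_arm([
  {"grip": 1,"x": 0,"y": 0,"z": 0.015,"rx": 0,"ry": 0,"rz": 0},
  {"grip": 1,"x": 0,"y": 0,"z": 0.03,"rx": 0,"ry": 0,"rz": 0},
  {"grip": 1,"x": 0,"y": 0,"z": 0.042,"rx": 0,"ry": 0,"rz": 0},
  {"grip": 1,"x": 0,"y": 0,"z": 0.052,"rx": 0,"ry": 0,"rz": 0},
  {"grip": 1,"x": 0,"y": 0,"z": 0.058,"rx": 0,"ry": 0,"rz": 0},
  {"grip": 1,"x": 0,"y": 0,"z": 0.062,"rx": 0,"ry": 0,"rz": 0},
  {"grip": 1,"x": 0,"y": 0,"z": 0.062,"rx": 0,"ry": 0,"rz": 0},
])

```text
time_s: 34.9
position: [546.6, -280.8, 3.5]
tool_rot: [[-0.07, 0.998, 0.0], [0.998, 0.07, -0.0], [-0.0, 0.0, -1.0]]
force: [-0.7, 0.6, -1.7]
gripper_width: 15.7
grasp_force: 30.0
```

```bash
python3 st.py
```

```text
34.9 p [ 546.6 -280.8    3.5] q [ 0.611  1.033 -0.383  1.715  0.686  0.531 -0.137] yang 4.01 z [ 0. -0. -1.] F [-0.7  0.6 -1.7] M [-0.124 -0.034  0.066] w 15.7 g 30.0
rad 340.4 dir -88.93 T -0.181 Fr -0.7
```

Jaw end is touching. I'll go 1.2 mm lower, release and lift away.

Request:
step_arm([
  {"grip": 1,"x": 0,"y": 0,"z": 0.006,"rx": 0,"ry": 0,"rz": 0},
  {"grip": 1,"x": 0,"y": 0,"z": 0.006,"rx": 0,"ry": 0,"rz": 0},
  {"grip": 0,"x": 0,"y": 0,"z": 0.006,"rx": 0,"ry": 0,"rz": 0},
  {"grip": 0,"x": 0,"y": 0,"z": 0.006,"rx": 0,"ry": 0,"rz": 0},
  {"grip": 0,"x": 0,"y": 0,"z": 0.006,"rx": 0,"ry": 0,"rz": 0},
  {"grip": 0,"x": 0,"y": 0,"z": 0.006,"rx": 0,"ry": 0,"rz": 0},
  {"grip": 0,"x": 0,"y": 0,"z": 0.006,"rx": 0,"ry": 0,"rz": 0},
])

```text
time_s: 35.6
position: [546.6, -280.6, 2.1]
tool_rot: [[-0.07, 0.998, 0.0], [0.998, 0.07, 0.0], [0.0, 0.0, -1.0]]
force: [0.4, -0.1, -0.4]
gripper_width: 44.0
grasp_force: 0.0
```

Request:
step_arm([
  {"grip": 0,"x": 0,"y": 0,"z": -0.1,"rx": 0,"ry": 0,"rz": 0},
  {"grip": 0,"x": 0,"y": 0,"z": -0.3,"rx": 0,"ry": 0,"rz": 0},
  {"grip": 0,"x": 0,"y": 0,"z": -0.5,"rx": 0,"ry": 0,"rz": 0},
  {"grip": 0,"x": 0,"y": 0,"z": -0.7,"rx": 0,"ry": 0,"rz": 0},
  {"grip": 0,"x": 0,"y": 0,"z": -0.7,"rx": 0,"ry": 0,"rz": 0},
  {"grip": 0,"x": 0,"y": 0,"z": -0.7,"rx": 0,"ry": 0,"rz": 0},
])

```text
time_s: 36.2
position: [546.8, -281.0, 142.9]
tool_rot: [[-0.07, 0.998, 0.001], [0.998, 0.07, -0.001], [-0.001, 0.001, -1.0]]
force: [-0.1, 0.3, -0.9]
gripper_width: 44.1
grasp_force: 0.0
```

```bash
python3 - <<'E'
from h import *
s=read_state();print(s["time_s"],np.round(s["position"],1),s["gripper_width"],np.round(s["force"],1))
P=cloud("scene",capture("scene")[1])
for y in range(-370,-140,20):
    k=(abs(P[...,0]-546)<32)&(abs(P[...,1]-y)<10)&(P[...,2]>6)&(P[...,2]<40)
    if k.sum(): print(y,k.sum(),np.percentile(P[...,2][k],[50,90]).round(1),P[...,0][k].mean().round(1))
E
```

```text
36.2 [ 546.8 -281.   142.9] 44.10335499111116 [-0.1  0.3 -0.9]
-370 2 [6.6 6.8] 557.4
-350 31 [16.8 21. ] 552.1
-330 46 [17.8 22.1] 550.7
-310 48 [19.4 21.9] 550.6
-290 42 [18.9 20.7] 549.4
-270 49 [18.  21.6] 546.6
-250 49 [17.9 21.2] 545.4
-230 57 [15.2 19.1] 544.8
-210 89 [14.5 16.7] 542.6
-190 59 [13.3 16.6] 546.3
-170 52 [13.1 16.3] 545.3
-150 15 [14.  16.6] 547.0
```

The wrench lies flat, clear of the manifold and the other tools, and the robot touches nothing. I'll hand in.

```bash
python3 -c "
from cell import *
print(finish_job())"
```

```text
the job is handed in; nothing more can be done
None
```

I ran the nut down finger-tight, turned it about a quarter turn more with the large wrench (nut about 94° past finger-tight by camera, though the collar may have gone to around 100°), laid the wrench flat and clear of the manifold, and handed the job in at 36 s; along the way the jaw jammed and backed the nut off twice, so I ran it back up to the collar before finishing.

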